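# Tighten the stiff clamp screw with the long arm of the hex key

### The arm

A 6-joint arm with a two-finger parallel gripper is mounted at the origin on the work surface. World frame = base frame: x ahead of the robot, y to its left, z up, the work surface at z = 0. Lengths are in mm, angles in rad, forces in N, time in s.
With the tool pointing down it reaches from about 350 to 975 mm from the base axis. Payload 7.1 kg.
Tool frame: the origin (TCP) lies on the centre line of the jaws, within the pads' length; the fingertips stand 8 mm ahead of it and the grasp point (between the pads) lies 11 mm behind it; z points along the fingers, x is the direction in which the jaws open and shut, and the axes are right-handed (so a half turn about z gives the same grasp; the last joint's range is limited). The gripper opens to 88 mm and grips with 3 to 60 N. Pads are 20 mm wide; open, the fingers measure 115 mm over their backs; the gripper's body (75 mm by 178 mm) begins 61 mm behind the grasp point.
Start: joints at [-1.224, 0.423, 1.63, -0, 1.089, -0.019], TCP at [223.577, -583.625, 230.675] pointing down, gripper open.
Joint ranges: [-3, 3], [-0.9, 2.11], [0.09, 2.58], [-1.31, 4.45], [0.11, 2.69], [-2.54, 2.54]. Speed limits (rad/s): [2.39, 2.39, 3.01, 3.14, 3.14, 3.14].

### API

Orientations are given as a rotation vector (axis times angle).
In Python, from workcell import ctrl gives the robot as it stands.
- The arm moves only by the shell command python3 -m handwheel 'ROWS'. ROWS is JSON, a list of rows, each a list of 3 entries, a list of its own where there are three numbers: the turn, a rotation vector about the tool's x, y, z in rad, then the shift along the tool's x, y, z in mm, then the opening, from 0 (shut) to 1 (fully open). In form: [[[ax, ay, az], [tx, ty, tz], jaw], ...]. A call has exactly 10 rows; each row shifts and turns the pose as measured when the row begins, along the tool's axes as they then stand; what a row does not reach is not made up. A row lasts 1/12 s, in which the tool goes at most 41.7 mm and 7.16 degrees, less where a joint would pass 70% of its speed; a pose out of reach is approached as far as the arm can. A call with a gripper value outside its range is refused whole. The fingers move at their own pace and stop on an object; the grip force is fixed at half the most. Time passes only in rows, so rows that do not move let the fingers close, or fill a call up. It gives the time, the measured TCP pose, the force and the opening at its end, in the units of the state.
- ctrl.get_obs(): the state, without advancing time (a new reading comes with each control period).
- ctrl.get_image(name): name is "scene" or "side" or "wrist"; returns a dict with "pixels" (480x640x3 uint8, red, green, blue), "camera_matrix" (3x3 intrinsics, pixels), "dist" ([k1, k2, p1, p2, k3] as OpenCV has them; the pictures are not rectified), "rvec" (rotation vector, rad) and "tvec" (3), from world to camera coordinates, as OpenCV has them. Camera axes: x right, y down, z forward; pixel columns grow to the right and rows downward; lengths in mm; the calibration is good to about 2 mm. A picture is of the moment at which its call begins. There is no depth.
- ctrl.close_job(): hands the job in, once; it reports no verdict.
Trained networks look in a picture, given as the dict that the camera call returned (one of the last four; its "shot" number tells which), for a name from the list of things; names that differ only in an ending like _2 or _b are one class to them, and where a whole thing is asked for, a point or a joint stands for the part that bears it (a point fixed in the world has none). Each returns a list of dicts, best first, with "score" (0 to 1); they miss things now and then, are a little off and sometimes report something else, mostly with a low value. They report only what shows in the picture. A call takes as long as a camera call. They do not tell look-alikes from the thing itself.
- ctrl.look_for(picture, query): "position" ([x, y, z] in mm, in the coordinates of the camera as it stood for that picture, good to about 4 mm: the middle of the surface that is visible of it).
- ctrl.spot_point(picture, query): "position" ([x, y, z] in mm, in the coordinates of the camera as it stood for that picture, good to about 4 mm: a listed point, or the origin of a listed thing).
The state is a dict: "t": time; "qpos": joint angles; "qvel": joint speeds; "joint_torque": joint torques, N m; "ee_pos": TCP position; "orientation": TCP orientation; "ft_force": force on the tool from outside, world axes, zero at the start; "moment": the same for the moment, N m; "width": finger opening in mm.
Only numpy, scipy, OpenCV 4.12 (cv2) and the standard library are available. Lean on these libraries where they do the work, as an engineer would, in place of code of your own. Each camera call takes 0.05 s, during which the arm holds its last target.

### The job

Take the large hex key out of the stand, where it stands on its long arm, turn it over and push its short arm fully down into the socket of the clamp screw. Then use the long arm as the lever and turn the stiff screw clockwise until it comes up tight against its stop, without forcing it. Leave the key sitting in the tight screw, let go of it, and leave the other things where they are.

Things in the scene. Friction and masses are not known exactly. Their poses are not given: they have to be found in the camera images.
- key_grip (a point): Large L-shaped hex key, dark steel, 0.4 kg, hexagonal bar 17 mm across flats (19.6 across corners); long arm 160, short arm 63 mm overall. It starts upright in the stand on its long arm, short arm level on top. This point: on the long arm's axis, 40 mm below the short arm's axis (48.5 below the top). Key axes: long arm along -z, short arm along +x, two flats of both arms face +y and -y.
- key_short_tip (a point): Centre of the end face of the large key's short arm: in the key's axes 54.5 mm along +x and 40 mm along +z from point key_grip. Same axes as the key. The end tapers to a 10.5 mm wide tip over the last 4 mm. The bend is round (bar axis radius 19 mm).
- key_long_tip (a point): Centre of the end face of the large key's long arm: in the key's axes 111.5 mm along -z from point key_grip. Same axes as the key. At the start the lowest 52 mm of the long arm are in the stand's hole, with about 1 mm of play all round.
- socket (a point): Centre of the mouth of the hexagonal socket in the steel cap screw on the clamp block, 76 mm above the bench; z up, the screw's axis. Head 32 mm wide, 26 mm high. Socket 18.2 mm across flats, 22 mm deep, flat floor. +x points at a corner of the hexagon and turns with the screw: the short arm enters when the long arm lies level along +x or any multiple of 60 degrees from it.
- screw (a joint): Turn of the clamp screw in rad, growing clockwise seen from above. It starts at 0.3 to 0.75 and comes to a hard stop (tight) at 1.40. It is stiff: it takes about 0.9 N m all the way (7.5 N at 120 mm from the axis) and stays where it is left. A seated key that is let go droops by 4 to 9 degrees and stays in the socket.
- clamp: Steel split clamp block 100 x 85 mm, 50 mm high, on a 150 x 110 mm base plate fixed to the bench, with a 25 mm round boring bar through it that stands out on both sides; all but the screw is at most 50 mm high. Origin on the bench under the screw's axis; +x leads from the screw towards the bar.
- stand: Wooden key stand, 150 mm along x, 70 mm along y, 60 mm high, fixed to the bench; origin at the centre of its underside. The large key's hole (21 mm wide, 52 mm deep) is 40 mm from the centre towards -x, the small key's hole 40 mm towards +x.
- small_key: Smaller hex key (10 mm across flats, arms 112 and 40 mm) in the other hole of the stand, not to be disturbed; its origin is at its bend, its top 120 mm above the bench.
- jar: White plastic jar, 72 mm wide, 80 mm high, not to be disturbed. Origin at the centre of its underside.
- insert_case: Small grey plastic case, 75 x 45 x 27 mm, not to be disturbed. Origin at the centre of its underside.
- collet: Conical steel collet, 34 mm wide, 40 mm high, standing, not to be disturbed. Origin at the centre of its underside.
Things that resemble listed ones, but are neither listed nor needed, are in the scene too. Leave any purple or red look-alike of the part that bears key_grip alone. Of the things that look like the clamp, the largest one is meant.

How it is judged (in metres and radians):
On the way, in this order (a step that is already met when the one before it is completed fails the run):
1. the large key's short arm is fully down in the screw's socket (at least 16 of 22 mm) (z of key_short_tip in the frame of socket below -0.016 m and horizontal distance between key_short_tip and socket below 0.005 m), for 0.2 s.
2. the screw is turned clockwise to its stop (1.33 rad or more) with the short arm still in the socket (all of step 1 and value of joint screw above 1.33 rad), for 0.2 s.
At the end, for the whole second after the job is handed in: The screw is tight (joint at 1.33 rad or more, the stop is at 1.40), the large key is at rest with its short arm at least 16 mm down in the socket and within 5 mm of its axis, and nothing of the robot touches it (all of step 2 and linear speed of key below 0.02 m/s and not (contact force between the fingers and key above 0.1 N)).
It fails at once if the screw turns while the short arm is not in its socket (velocity of joint screw above 0.15 rad/s and (z of key_short_tip in the frame of socket above -0.006 m or horizontal distance between key_short_tip and socket above 0.008 m)).
It fails at once if the key is forced in: it bears on the screw or clamp with more than 40 N while its short arm is not yet 16 mm down in the socket (contact force between key and clamp above 40 N and z of key_short_tip in the frame of socket above -0.016 m).
It fails at once if the screw is forced against its stop: the key bears on it with more than 1000 N (all contacts added up) (contact force between key and clamp above 1000 N).
It fails at once if the small key, jar, insert case or collet is pushed more than 30 mm from its place (distance of any of small_key, jar, insert_case, collet from where it was at the start of the episode above 0.03 m).
It also fails if it takes over 72 s, if anything falls off the work surface, if the arm or the gripper's body presses on something with over 40 N, if the wrist force passes 120 N, or if a joint passes its speed limit or range.

## Working session

There is one attempt and no reset: what is moved stays moved. The work goes in short steps, Python scripts to look and compute and a shell command to move; the robot and the scene stay as the last step left them, time stands still between calls to the robot, and variables do not carry over. Pictures are saved under pics/ and viewed, and the job is handed in when it is done.

```bash
ls; mkdir -p pics
cat > h.py <<'E'
import numpy as np,cv2
from workcell import ctrl
from scipy.spatial.transform import Rotation as R
def snap(n,f):
    p=ctrl.get_image(n); cv2.imwrite('pics/'+f,p['pixels'][:,:,::-1]); return p
def c2w(p,x):
    Rm=cv2.Rodrigues(np.array(p['rvec'],float))[0]; return Rm.T@(np.array(x,float)-np.array(p['tvec'],float).ravel())
def proj(p,x):
    return cv2.projectPoints(np.array(x,float).reshape(-1,1,3),np.array(p['rvec'],float),np.array(p['tvec'],float),np.array(p['camera_matrix'],float),np.array(p['dist'],float))[0].reshape(-1,2)
def plane(p,uv,z):
    """pixel -> world point at height z"""
    n=cv2.undistortPoints(np.array(uv,float).reshape(-1,1,2),np.array(p['camera_matrix'],float),np.array(p['dist'],float)).reshape(-1,2)
    Rm=cv2.Rodrigues(np.array(p['rvec'],float))[0]; c=-Rm.T@np.array(p['tvec'],float).ravel()
    out=[]
    for a in n:
        d=Rm.T@np.array([a[0],a[1],1]); out.append(c+d*(z-c[2])/d[2])
    return np.array(out)
def ray(p,uv):
    n=cv2.undistortPoints(np.array(uv,float).reshape(-1,1,2),np.array(p['camera_matrix'],float),np.array(p['dist'],float)).reshape(2)
    Rm=cv2.Rodrigues(np.array(p['rvec'],float))[0]; c=-Rm.T@np.array(p['tvec'],float).ravel()
    d=Rm.T@np.array([n[0],n[1],1]); return c,d/np.linalg.norm(d)
def tri(obs):
    A=np.zeros((3,3));b=np.zeros(3)
    for p,uv in obs:
        c,d=ray(p,uv);M=np.eye(3)-np.outer(d,d);A+=M;b+=M@c
    return np.linalg.solve(A,b)
def st():
    o=ctrl.get_obs(); r=R.from_rotvec(o['orientation'])
    print('t',o['t'],'q',np.round(o['qpos'],3),'pos',np.round(o['ee_pos'],1),'w',o['width'],'F',np.round(o['ft_force'],1),'M',np.round(o['moment'],2));print(np.round(r.as_matrix(),3))
    return o
E
python3 - <<'E'
from h import *
st()
for n in ['scene','side']:
    p=snap(n,n+'0.png')
    print(n,np.round(c2w(p,[0,0,0])))
    for q in ['key_grip','key_short_tip','key_long_tip','socket','clamp','stand','small_key','jar','insert_case','collet']:
        for d in ctrl.spot_point(p,q)[:4]:
            w=c2w(p,d['position']); print(q,round(d['score'],2),np.round(w),np.round(proj(p,w)[0]))
E
```

```text
pics
t 0.0 q [-1.224  0.424  1.631 -0.     1.089 -0.019] pos [ 223.4 -583.1  229.9] w 87.936433664502 F [0.8 0.3 0.4] M [-0.01  0.03  0.  ]
[[ 0.358 -0.934 -0.001]
 [-0.934 -0.358  0.001]
 [-0.002 -0.    -1.   ]]
scene [1378. -347.  908.]
key_grip 0.96 [386. 261.   6.] [349. 222.]
key_grip 0.89 [589. 221. 120.] [383. 236.]
key_grip 0.82 [497. 449.  11.] [438. 221.]
key_short_tip 0.93 [439. 420.   8.] [415. 213.]
key_short_tip 0.82 [325. 227.  10.] [325. 212.]
key_short_tip 0.56 [620. 271. 159.] [413. 222.]
key_long_tip 0.96 [485. 226.  10.] [358. 248.]
key_long_tip 0.71 [592. 398.  11.] [446. 250.]
socket 0.66 [ 481. -203.   55.] [176. 296.]
socket 0.64 [359.  73.  56.] [274. 223.]
socket 0.57 [557. -32.  77.] [268. 283.]
clamp 0.97 [ 480. -201.    1.] [181. 314.]
clamp 0.67 [360.  66.  -2.] [273. 243.]
clamp 0.66 [557. -29.   1.] [272. 308.]
stand 0.88 [622. 242.   1.] [396. 284.]
small_key 0.74 [652. 262. 116.] [417. 249.]
jar 0.86 [ 621. -297.   -4.] [156. 383.]
insert_case 0.62 [723. 105.  -0.] [368. 338.]
collet 0.88 [741.   1.   1.] [326. 364.]
side [ 197. 1025.  695.]
key_grip
[... 199 characters left out ...]
11.] [395. 333.]
key_short_tip 0.63 [434. 423.   8.] [315. 391.]
key_long_tip 0.83 [487. 224.  11.] [322. 317.]
key_long_tip 0.77 [598. 396.   8.] [239. 361.]
socket 0.63 [356.  68.  50.] [398. 272.]
socket 0.6 [ 484. -207.   56.] [373. 211.]
socket 0.47 [558. -29.  78.] [327. 230.]
clamp 0.95 [359.  67.  -2.] [396. 290.]
clamp 0.75 [557. -31.  -1.] [328. 256.]
clamp 0.7 [ 484. -203.   -1.] [372. 229.]
stand 0.81 [621. 244.  -2.] [262. 316.]
stand 0.34 [ 621. -301.    0.] [336. 208.]
stand 0.23 [656. 270. 115.] [236. 275.]
small_key 0.59 [656. 269. 119.] [237. 273.]
jar 0.87 [ 622. -298.    2.] [335. 208.]
insert_case 0.96 [718. 105.   3.] [249. 273.]
collet 0.64 [743.  -3.   1.] [259. 250.]
```

View pics/scene0.png

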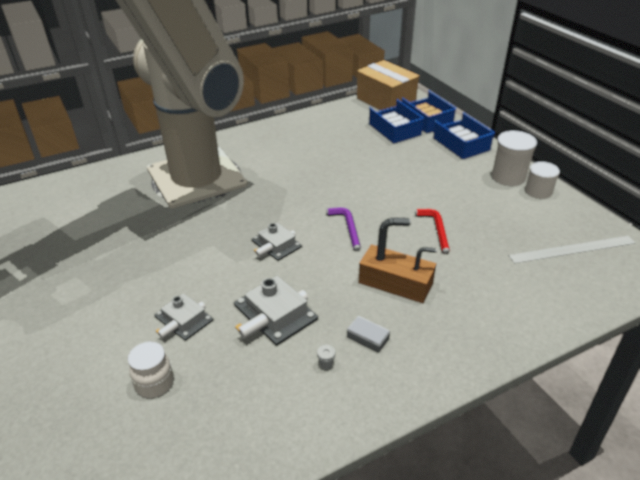

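View pics/side0.png

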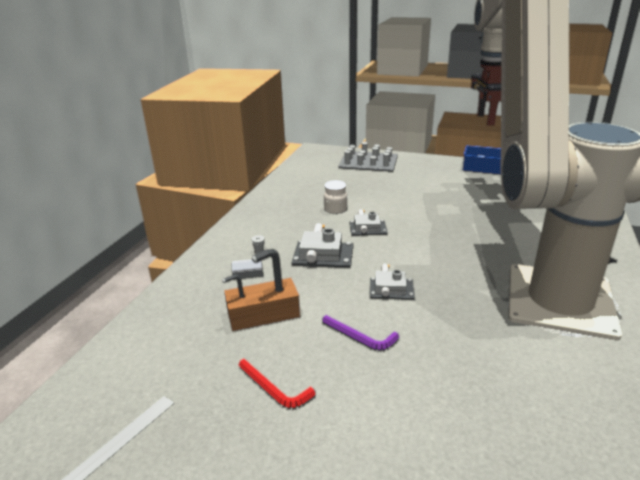

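```bash
python3 -m handwheel '[[[0,0,0],[-24,-31,-6],1],[[0,0,0],[-24,-31,-6],1],[[0,0,0],[-24,-31,-6],1],[[0,0,0],[-24,-31,-6],1],[[0,0,0],[-24,-31,-6],1],[[0,0,0],[-24,-31,-6],1],[[0,0,0],[-24,-31,-6],1],[[0,0,0],[-24,-31,-6],1],[[0,0,0],[-24,-31,-6],1],[[0,0,0],[-24,-31,-6],1]]'
python3 - <<'E'
from h import *
st(); p=snap('wrist','w1.png'); print(c2w(p,[0,0,0]))
for q in ['socket','clamp']:
    for d in ctrl.spot_point(p,q)[:4]:
        w=c2w(p,d['position']); print(q,round(d['score'],2),np.round(w),np.round(proj(p,w)[0]))
E
```

```text
t: 1.93
ee_pos: [431.6, -241.5, 291.6]
orientation: [2.576, -1.796, 0.004]
ft_force: [0.7, -0.3, 0.3]
width: 88.0
t 1.9333 q [-0.533  0.156  1.852 -0.002  1.131  0.685] pos [ 431.6 -241.5  291.6] w 88.01009740898445 F [ 0.7 -0.3  0.3] M [-0.   -0.01  0.02]
[[ 0.346 -0.938  0.001]
 [-0.938 -0.346 -0.003]
 [ 0.003 -0.    -1.   ]]
[ 506.04398562 -213.42854524  446.08054276]
socket 0.81 [359.  67.  53.] [ 23. 172.]
socket 0.61 [558. -31.  75.] [146.   1.]
socket 0.6 [ 479. -210.   52.] [307. 156.]
clamp 0.72 [556. -26.   2.] [172.  24.]
clamp 0.72 [362.  70.  -4.] [ 58. 165.]
clamp 0.68 [ 482. -206.   -1.] [306. 150.]
```

View pics/w1.png

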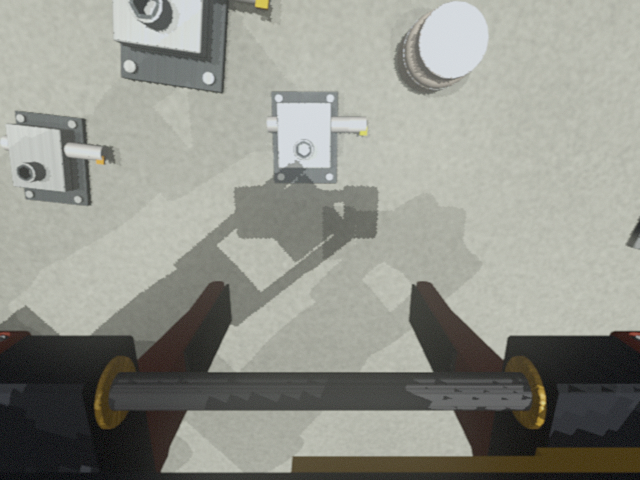

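```bash
python3 -m handwheel '[[[0,0,0],[-28,-20,0],1],[[0,0,0],[-28,-20,0],1],[[0,0,0],[-28,-20,0],1],[[0,0,0],[-28,-20,0],1],[[0,0,0],[-28,-20,0],1],[[0,0,0],[-20,-14,0],1],[[0,0,0],[0,0,0],1],[[0,0,0],[0,0,0],1],[[0,0,0],[0,0,0],1],[[0,0,0],[0,0,0],1]]'
python3 - <<'E'
from h import *
st(); p=snap('wrist','w2.png'); print(c2w(p,[0,0,0]))
for q in ['socket','clamp']:
    for d in ctrl.spot_point(p,q)[:4]:
        w=c2w(p,d['position']); print(q,round(d['score'],2),np.round(w,1),np.round(proj(p,w)[0]))
# crop
w=[558,-31,76]; u=proj(p,w)[0].astype(int)
im=p['pixels'][max(0,u[1]-60):u[1]+60,max(0,u[0]-60):u[0]+60,::-1]
print(u); cv2.imwrite('pics/w2c.png',cv2.resize(im,None,fx=5,fy=5,interpolation=cv2.INTER_CUBIC))
E
```

```text
t: 2.92
ee_pos: [482.4, -56.3, 289.0]
orientation: [2.564, -1.803, 0.006]
ft_force: [0.5, -0.8, 1.1]
width: 88.0
t 2.9167 q [-0.136  0.145  1.871 -0.009  1.125  1.093] pos [482.4 -56.3 289. ] w 87.97723783256039 F [ 0.5 -0.8  1.1] M [ 0.   -0.    0.02]
[[ 0.338 -0.941 -0.001]
 [-0.941 -0.338 -0.008]
 [ 0.007  0.003 -1.   ]]
[557.43757966 -28.02938287 443.21399547]
socket 0.71 [556.  -27.5  74.7] [316. 133.]
socket 0.63 [361.8  71.3  57.6] [176. 270.]
socket 0.58 [ 485.  -206.8   51.6] [444. 250.]
clamp 0.82 [556.8 -25.9   2.8] [315. 131.]
clamp 0.77 [ 481.3 -204.9    1.3] [428. 240.]
clamp 0.62 [361.4  68.   -2.7] [196. 254.]
[320 131]
```

View pics/w2.png

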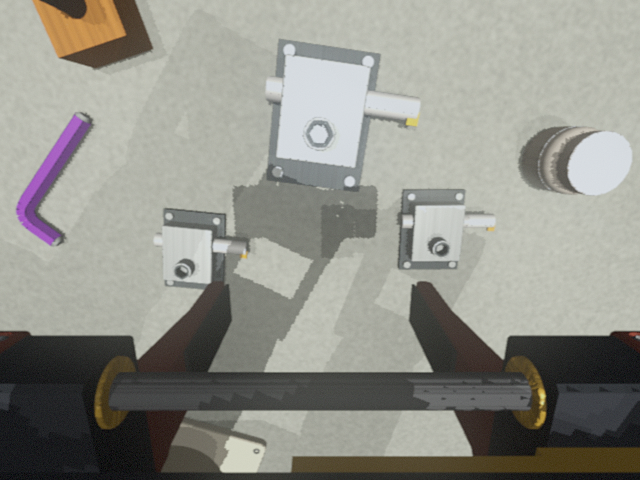

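View pics/w2c.png

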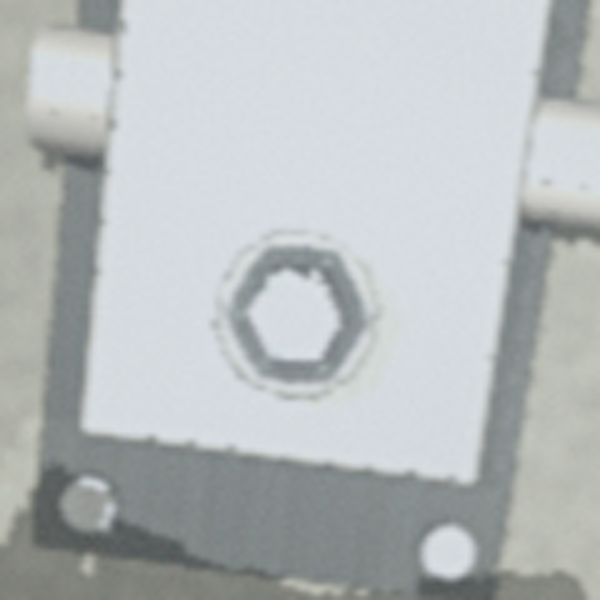

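Run:
```python
from h import *
p=ctrl.get_image('wrist')
f=lambda l:np.array(l)/5+[260-0.4,71-0.4]
c=f([[231,315],[263,248],[332,247],[367,313],[335,380],[268,382]])
W=plane(p,c,76)[:,:2]; m=W.mean(0); print(m, plane(p,f([[298,315]]),76))
d=W-m; print(np.linalg.norm(d,axis=1)); a=np.degrees(np.arctan2(d[:,1],d[:,0])); print(a, np.degrees(np.angle(np.exp(6j*np.radians(a)).mean()))/6)
```

```text
[556.36417808 -30.54974789] [[556.21010498 -30.3277903   76.        ]]
[13.21568353 14.05813913 13.89001989 13.08637497 14.07939617 14.02345411]
[ 110.05878644   49.40197555   -7.00386613  -68.92772277 -130.61114869
  173.83930038] -8.878377045198441
```

```bash
python3 -m handwheel '[[[0,0,0],[-28,-15,0],1],[[0,0,0],[-28,-15,0],1],[[0,0,0],[-28,-15,0],1],[[0,0,0],[-28,-15,0],1],[[0,0,0],[-28,-15,0],1],[[0,0,0],[-28,-15,0],1],[[0,0,0],[-28,-15,0],1],[[0,0,0],[-26,-13,0],1],[[0,0,0],[0,0,0],1],[[0,0,0],[0,0,0],1]]'
python3 - <<'E'
from h import *
st(); p=snap('wrist','w3.png'); print(c2w(p,[0,0,0]))
for q in ['key_grip','key_short_tip','stand','small_key']:
    for d in ctrl.spot_point(p,q)[:4]:
        w=c2w(p,d['position']); print(q,round(d['score'],2),np.round(w,1),np.round(proj(p,w)[0]))
E
```

```text
t: 3.95
ee_pos: [522.9, 197.4, 287.7]
orientation: [2.554, -1.821, 0.011]
ft_force: [0.2, -0.2, -0.7]
width: 87.9
t 3.95 q [ 0.344  0.264  1.723 -0.009  1.155  1.587] pos [522.9 197.4 287.7] w 87.88182445622984 F [ 0.2 -0.2 -0.7] M [ 0.   -0.03 -0.02]
[[ 0.326 -0.945  0.003]
 [-0.945 -0.326 -0.008]
 [ 0.009  0.    -1.   ]]
[597.68523874 224.79442898 442.08767562]
key_grip 0.93 [379.1 265.5  12.8] [231. 290.]
key_grip 0.69 [587.8 221.6 119.4] [317. 145.]
key_grip 0.62 [498.6 450.3  10.8] [102. 151.]
key_short_tip 0.88 [435.8 424.3   9.2] [116. 209.]
key_short_tip 0.87 [323.8 224.    6.9] [251. 333.]
key_short_tip 0.64 [611.9 266.9 163.3] [267.  93.]
stand 0.78 [620.8 243.   -2.6] [308. 107.]
small_key 0.64 [655.5 269.4 115.2] [287.  43.]
```

View pics/w3.png

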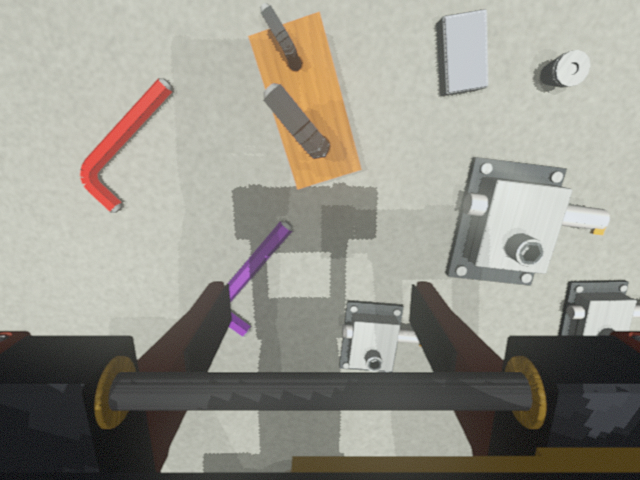

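Run:
```python
from h import *
im=cv2.imread('pics/w3.png')[70:170,250:370]
cv2.imwrite('pics/w3c.png',cv2.resize(im,None,fx=6,fy=6,interpolation=cv2.INTER_CUBIC))
```

```text
(no output)
```

View pics/w3c.png

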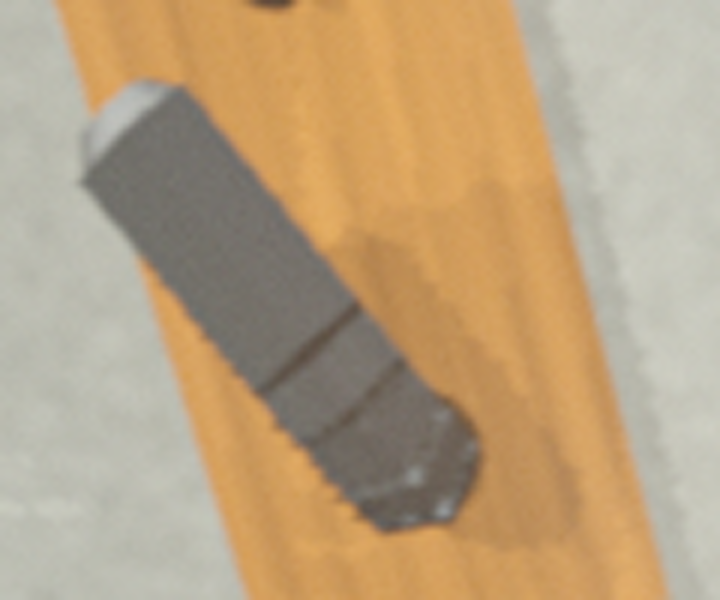

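Run:
```python
from h import *
p=ctrl.get_image('wrist')
f=lambda l:(np.array(l)+.5)/6-.5+[250,70]
W=plane(p,f([[85,182],[262,390],[185,88],[357,305]]),165); print(W.round(1))
a=W[1]-W[0];b=W[3]-W[2]
print(np.degrees(np.arctan2(-a[1],-a[0])),np.degrees(np.arctan2(-b[1],-b[0])))
m=(W[0]+W[2])/2;m2=(W[1]+W[3])/2;d=(m-m2)/np.linalg.norm(m-m2);print(m,m2,d,np.degrees(np.arctan2(d[1],d[0])))
# tip end: body edge is at 4mm from tip
print('axis xy',m-d*(54.5-4))
for w in ([588,220.5,121],[620,270,160]): print(proj(p,w))
# stand edges on z=60
```

```text
[[606.6 265.5 165. ]
 [590.8 238.5 165. ]
 [620.3 257.3 165. ]
 [603.9 230.6 165. ]]
59.7382540283295 58.44066343877387
[613.43952298 261.38596071 165.        ] [597.36818114 234.54428156 165.        ] [0.51370429 0.85796731 0.        ] 59.0891125023685
axis xy [587.4974561  218.05861177 165.        ]
[[315.50823089 144.69626166]]
[[263.91475567  79.29156005]]
```

```bash
cat > kin.py <<'E'
import numpy as np
from scipy.spatial.transform import Rotation as R
from scipy.optimize import least_squares
def fk(q,P,s4=1):
    a1,d1,L2,a3,L3,d6=P
    Ry=lambda a:R.from_euler('y',a).as_matrix();Rz=lambda a:R.from_euler('z',a).as_matrix()
    A=Rz(q[0]); p=A@[a1,0,d1]; A=A@Ry(q[1]); p=p+A@[0,0,L2]; A=A@Ry(q[2]); p=p+A@[a3,0,L3]
    A=A@Rz(s4*q[3])@Ry(q[4])@Rz(q[5]+np.pi); p=p+A@[0,0,d6]
    return p,A
LO=np.array([-3,-.9,.09,-1.31,.11,-2.54]);HI=np.array([3,2.11,2.58,4.45,2.69,2.54])
def ik(pos,Rm,P,q0s=None,s4=1,rng=np.random.default_rng(0),n=60,full=False):
    best=None
    seeds=[] if q0s is None else list(q0s)
    if not full: pass
    seeds+= [rng.uniform(LO,HI) for _ in range(n)]
    sols=[]
    for q0 in seeds:
        def f(q):
            p,A=fk(q,P,s4); return np.r_[(p-pos)/100,R.from_matrix(A.T@Rm).as_rotvec()]
        s=least_squares(f,np.clip(q0,LO+.001,HI-.001),bounds=(LO,HI),max_nfev=60)
        if np.linalg.norm(s.fun)<1e-3:
            if not any(np.abs(s.x-t).max()<.02 for t in sols): sols.append(s.x)
            if q0s is not None and len(sols): return sols
    return sols
E
python3 - <<'E'
from kin import *
D=[([-1.224,.424,1.631,0,1.089,-.019],[223.4,-583.1,229.9]),([-0.533,0.156,1.852,-0.002,1.131,0.685],[431.6,-241.5,291.6]),([-0.136,0.145,1.871,-0.009,1.125,1.093],[482.4,-56.3,289.]),([0.344,0.264,1.723,-0.009,1.155,1.587],[522.9,197.4,287.7])]
for fix in (0,1):
  def f(x):
    return np.concatenate([(fk(q,[x[0] if fix else 0,x[1],x[2],x[3] if not fix else 0,x[4],0])[0]-p) for q,p in D])
  s=least_squares(f,[0,200,400,0,400]); print(s.x,s.fun.round(1))
def f(x): return np.concatenate([(fk(q,[*x,0])[0]-p) for q,p in D])
s=least_squares(f,[0,200,400,0,400]); print(s.x,s.fun.round(1))
E
```

```text
[  0.          10.51902346 560.03515144  74.23325541 484.09316141] [-11.2  -4.    0.   -6.   -9.6  -0.1  -1.   -9.6   0.2   3.2  -8.9  -0.2]
[-27.56200255 -47.25907007 549.56903426   0.         482.00092972] [-10.9  -4.8  -0.6  -5.7  -9.8  -0.   -0.   -9.7  -0.    1.2  -9.7   0.7]
[ -2.46508519  10.28595479 559.90783893  72.83645047 486.19132463] [-11.2  -4.   -0.1  -6.   -9.6  -0.   -1.   -9.6   0.2   3.2  -8.9  -0.1]
```

```bash
python3 -m handwheel '[[[0,0,0],[26,12,0],1],[[0,0,0],[26,12,0],1],[[0,0,0],[26,12,0],1],[[0,0,-0.12],[26,12,0],1],[[0,0,-0.12],[0,0,0],1],[[0,0,-0.12],[0,0,0],1],[[0,0,-0.12],[0,0,0],1],[[0,0,-0.12],[0,0,0],1],[[0,0,-0.12],[0,0,0],1],[[0,0,0],[0,0,0],1]]'
python3 -c "from h import *;st()"
python3 -m handwheel '[[[0.12,0,0],[0,0,0],1],[[0.12,0,0],[0,0,0],1],[[0.12,0,0],[0,0,0],1],[[0.12,0,0],[0,0,0],1],[[0.12,0,0],[0,0,0],1],[[0.12,0,0],[0,0,0],1],[[0,0,0],[0,0,0],1],[[0,0,0],[0,0,0],1],[[0,0,0],[0,0,0],1],[[0,0,0],[0,0,0],1]]'
python3 -c "from h import *;st()"
```

```text
t: 5.08
ee_pos: [509.0, 67.5, 290.5]
orientation: [3.037, -0.777, 0.012]
ft_force: [0.5, 0.7, -0.4]
width: 87.8
t 5.0833 q [ 0.114  0.186  1.817 -0.01   1.134  0.619] pos [509.   67.5 290.5] w 87.84977005977373 F [ 0.5  0.7 -0.4] M [-0.03 -0.03  0.02]
[[ 0.877 -0.48   0.006]
 [-0.48  -0.877 -0.008]
 [ 0.009  0.005 -1.   ]]
t: 5.92
ee_pos: [512.4, 62.5, 295.0]
orientation: [-2.337, 0.644, -0.259]
ft_force: [-0.6, 0.5, 0.1]
width: 87.5
t 5.9167 q [-0.291  0.138  2.07   0.918  0.952 -0.319] pos [512.4  62.5 295. ] w 87.45641879448111 F [-0.6  0.5  0.1] M [-0.24  0.11  0.  ]
[[ 0.857 -0.378  0.35 ]
 [-0.515 -0.64   0.571]
 [ 0.009 -0.67  -0.743]]
```

Run:
```python
import kin
from kin import *
D=[([-1.224,.424,1.631,0,1.089,-.019],[223.4,-583.1,229.9]),([-0.533,0.156,1.852,-0.002,1.131,0.685],[431.6,-241.5,291.6]),([-0.136,0.145,1.871,-0.009,1.125,1.093],[482.4,-56.3,289.]),([0.344,0.264,1.723,-0.009,1.155,1.587],[522.9,197.4,287.7]),
([ 0.114,0.186,1.817,-0.01,1.134,0.619],[509.,67.5,290.5]),([-0.291,0.138,2.07,0.918,0.952,-0.319],[512.4,62.5,295.])]
Rm=np.array([[ 0.857,-0.378,0.35],[-0.515,-0.64,0.571],[0.009,-0.67,-0.743]])
for s4 in (1,-1):
  p,A=fk(D[-1][0],[0,0,0,0,0,0],s4); print(s4,np.degrees(R.from_matrix(A.T@Rm).as_rotvec()))
s4=1
def fkb(q,x,s4=1):
    p,A=fk(q,[0,*x[1:6]],s4); return p+R.from_euler('z',q[0]).as_matrix()@[0,x[0],0],A
for s4 in (1,-1):
  s=least_squares(lambda x:np.concatenate([fkb(q,x,s4)[0]-p for q,p in D]),[10,300,500,70,480,200]); print(s4,s.x,s.fun.round(1))
```

```text
1 [ 0.00324784 -0.00368826  0.02909403]
-1 [81.3817362  26.85358178 61.03915574]
1 [ 11.95642185 309.29931402 564.10527215  76.2149918  483.94536526
 301.08471816] [-0.   0.1 -0.3  0.2  0.  -0.1  0.  -0.1  0.2  0.1  0.  -0.3 -0.2  0.
  0.2  0.  -0.1  0.2]
-1 [  21.30819434 -614.93527164  615.31685395 -267.05539077  307.67550573
 -210.56422857] [  17.7  -21.2   19.7   -1.6   12.1   23.5   -2.7   10.4   24.   -11.7
    6.5   21.8  -10.4    9.1   23.4  -31.7  -42.  -112.5]
```

```bash
cat >> kin.py <<'E'
PX=[11.956,309.3,564.105,76.215,483.945,301.085]
def fkb(q):
    p,A=fk(q,[0,*PX[1:]]); return p+R.from_euler('z',q[0]).as_matrix()@[0,PX[0],0],A
def iks(pos,Rm,q0):
    def f(q):
        p,A=fkb(q); return np.r_[(p-pos)/100,R.from_matrix(A.T@Rm).as_rotvec()]
    s=least_squares(f,np.clip(q0,LO+.001,HI-.001),bounds=(LO,HI),max_nfev=80)
    return s.x,np.linalg.norm(s.fun)
KX=np.array([np.cos(np.radians(59)),np.sin(np.radians(59)),0])
def keyR(kx,kz): # key axes matrix
    return np.c_[kx,np.cross(kz,kx),kz]
def toolInKey(tau):
    t=np.radians(tau); z=np.array([np.sin(t),0,-np.cos(t)]); x=np.array([0,-1.,0]); return np.c_[x,np.cross(z,x),z]
def toolpose(KR,bend,tau,g): # bend= intersection of arm axes, world
    T=KR@toolInKey(tau); p=bend-g*KR[:,2]+11*T[:,2]; return p,T
E
python3 - <<'E'
from kin import *
q=np.array([-0.291,0.138,2.07,0.918,0.952,-0.319])
Z=np.array([0,0,1.])
S=np.array([556.3,-30.5,76]);B0=np.array([587.5,218.5,159.5])
K0=keyR(KX,Z)
for tau in (45,60,75,90):
    g=50
    def run(q,path):
        m=9;e=0
        for KR,b in path:
            p,T=toolpose(KR,b,tau,g); qn,er=iks(p,T,q); e=max(e,er); 
            m=min(m,(np.minimum(qn-LO,HI-qn)).min()); q=qn
        return q,m,e
    q1,m1,e1=run(q,[(K0,B0+Z*100-K0[:,0]*d) for d in (100,50,0)]+[(K0,B0+Z*h) for h in (50,0)])
    ql,_,_=run(q1,[(K0,B0+Z*h) for h in (30,60,90,120)])
    print(tau,'grasp',q1.round(2),round(m1,2),round(e1,4))
    for k in range(6):
        th=np.radians(-9+60*k)
        l=lambda a:np.array([np.cos(a),np.sin(a),0])
        K1=keyR(-Z,-l(th))
        dR=R.from_matrix(K1@K0.T).as_rotvec()
        B1=S+Z*(54.5+60)
        path=[(R.from_rotvec(dR*s).as_matrix()@K0,(B0+Z*120)*(1-s)+B1*s) for s in np.linspace(0,1,15)]
        q2,m2,e2=run(ql,path)
        q3,m3,e3=run(q2,[(K1,S+Z*(54.5+h)) for h in (20,-22)])
        q4,m4,e4=run(q3,[(keyR(-Z,-l(th-a)),S+Z*32.5) for a in np.linspace(0.1,1.15,8)])
        print('   ',k,np.degrees(th),'path',round(m2,2),round(e2,3),'seat',q3.round(2),round(m3,2),round(e3,3),'turn',q4.round(2),round(m4,2),round(e4,3))
E
```

```text
45 grasp [ 0.06  0.6   2.04  1.59  0.62 -0.82] 0.46 0.0
    0 -9.0 path 0.0 0.123 seat [-0.03  0.49  2.08 -1.31  0.11 -0.15] 0.0 0.24 turn [ 0.2   0.64  1.94 -1.12  0.9   0.82] 0.0 0.236
    1 51.0 path 0.0 0.515 seat [-0.03  0.46  2.04  0.29  0.27 -2.54] 0.0 0.555 turn [-0.14  0.48  2.08  1.06  0.11 -2.54] 0.0 0.507
    2 111.0 path 0.33 0.0 seat [-0.3   0.73  1.7   0.61  1.32  2.13] 0.37 0.0 turn [-0.33  0.59  2.07  1.49  0.69  2.28] 0.23 0.0
    3 171.0 path 0.55 0.0 seat [-0.09  0.81  1.51  0.04  1.61  1.62] 0.92 0.0 turn [-0.31  0.72  1.73  0.67  1.27  2.17] 0.37 0.0
    4 230.99999999999997 path 0.54 0.0 seat [ 0.12  0.75  1.64 -0.52  1.4   1.07] 0.79 0.0 turn [-0.12  0.81  1.51  0.1   1.6   1.68] 0.84 0.0
    5 291.0 path 0.23 0.0 seat [ 0.2   0.62  1.98 -1.21  0.84  0.82] 0.1 0.0 turn [ 0.1   0.77  1.61 -0.47  1.44  1.11] 0.19 0.0
60 grasp [-0.02  0.71  2.09  1.88  0.91 -1.2 ] 0.4 0.0
    0 -9.0 path 0.14 0.0 seat [-0.05  0.49  2.07 -0.65  0.11 -0.84] 0.0 0.025 turn [ 0.09  0.56  1.92 -0.81  0.74  0.47] 0.01 0.0
    1 51.0 path 0.0 0.316 seat [-0.04  0.48  1.97  0.22  0.43 -2
[... 1600 characters left out ...]
.53  1.82 -0.    0.78 -0.42] 0.67 0.0
    1 51.0 path 0.07 0.0 seat [-0.01  0.55  1.79  0.    0.8  -2.47] 0.07 0.0 turn [-0.09  0.57  1.75 -0.    0.82 -1.4 ] 0.17 0.0
    2 111.0 path 0.0 0.144 seat [-0.05  0.49  1.92  0.16  0.72  2.54] 0.0 0.134 turn [-0.08  0.49  2.12  1.3   0.14  2.54] 0.0 0.52
    3 171.0 path 0.31 0.0 seat [-0.07  0.46  1.97 -0.    0.71  1.66] 0.6 0.0 turn [-0.08  0.49  1.93  0.23  0.7   2.54] 0.0 0.177
    4 230.99999999999997 path 0.43 0.0 seat [-0.15  0.48  1.93  0.    0.73  0.53] 0.62 0.0 turn [-0.06  0.46  1.97  0.    0.71  1.77] 0.6 0.0
    5 291.0 path 0.46 0.0 seat [-0.15  0.54  1.81  0.    0.79 -0.52] 0.68 0.0 turn [-0.15  0.48  1.93 -0.    0.73  0.63] 0.62 0.0
```

```bash
cat >> h.py <<'E'
def plan(pos,Rm,n=None):
    """remaining delta in tool frame to target"""
    o=ctrl.get_obs(); T=R.from_rotvec(o['orientation']).as_matrix()
    d=T.T@(np.array(pos)-o['ee_pos']); rv=R.from_matrix(T.T@Rm).as_rotvec()
    print('shift',d.round(1),'turn',rv.round(3)); return d,rv
E
python3 -m handwheel '[[[0.098,0,0],[0,0,0],1],[[0.098,0,0],[0,0,0],1],[[0.098,0,0],[0,0,0],1],[[0.098,0,0],[0,0,0],1],[[0.098,0,0],[0,0,0],1],[[0,0,0],[0,0,0],1],[[0,0,0],[0,0,0],1],[[0,0,0],[0,0,0],1],[[0,0,0],[0,0,0],1],[[0,0,0],[0,0,0],1]]'
python3 - <<'E'
from h import *; from kin import *
st()
K0=keyR(KX,np.array([0,0,1.])); p,T=toolpose(K0,np.array([587.5,218.5,159.5]),70,50); print(p)
plan(p-110*KX,T)
E
```

```text
t: 6.75
ee_pos: [517.7, 69.3, 301.9]
orientation: [-1.871, 0.487, -0.365]
ft_force: [0.6, 0.1, 1.0]
width: 87.8
t 6.75 q [-0.467  0.347  2.166  1.408  1.259 -0.923] pos [517.7  69.3 301.9] w 87.80057424959944 F [0.6 0.1 1. ] M [-0.34  0.19  0.04]
[[ 0.867 -0.156  0.473]
 [-0.497 -0.302  0.813]
 [ 0.016 -0.941 -0.339]]
[592.82375226 227.36021166 105.73777842]
shift [-18.8 162.4 127.1] turn [-0.003  0.014  0.022]
```

```bash
python3 -m handwheel '[[[0,0.014,0.022],[-3,27,21],1],[[0,0,0],[-3,27,21],1],[[0,0,0],[-3,27,21],1],[[0,0,0],[-3,27,21],1],[[0,0,0],[-3,27,21],1],[[0,0,0],[-3,27,21],1],[[0,0,0],[0,0,0],1],[[0,0,0],[0,0,0],1],[[0,0,0],[0,0,0],1],[[0,0,0],[0,0,0],1]]'
python3 - <<'E'
from h import *; from kin import *
st()
K0=keyR(KX,np.array([0,0,1.])); p,T=toolpose(K0,np.array([587.5,218.5,159.5]),70,50)
plan(p,T)
p=snap('wrist','w4.png'); o=ctrl.get_obs()
print(proj(p,[[587.5,218.5,109.5],[587.5,218.5,150]]))
for q in ['key_grip','key_short_tip']:
    for d in ctrl.spot_point(p,q)[:3]:
        w=c2w(p,d['position']); print(q,round(d['score'],2),np.round(w,1),np.round(proj(p,w)[0]))
E
```

```text
t: 7.58
ee_pos: [544.7, 134.7, 110.0]
orientation: [-1.877, 0.493, -0.38]
ft_force: [0.4, -1.9, 0.8]
width: 87.8
t 7.5833 q [-0.293  0.8    2.165  1.751  1.182 -1.413] pos [544.7 134.7 110. ] w 87.80320538301426 F [ 0.4 -1.9  0.8] M [-0.3   0.21 -0.06]
[[ 0.862 -0.154  0.484]
 [-0.507 -0.309  0.805]
 [ 0.026 -0.939 -0.344]]
shift [ -5.6 -32.1  99.3] turn [ 0.002 -0.     0.028]
[[311.61195472 206.71627195]
 [312.42243729 149.58742063]]
key_grip 0.8 [499.4 451.8  12.2] [147. 205.]
key_grip 0.64 [587.9 219.8 118.3] [311. 194.]
key_short_tip 0.58 [611.4 266.7 160. ] [308. 106.]
```

View pics/w4.png

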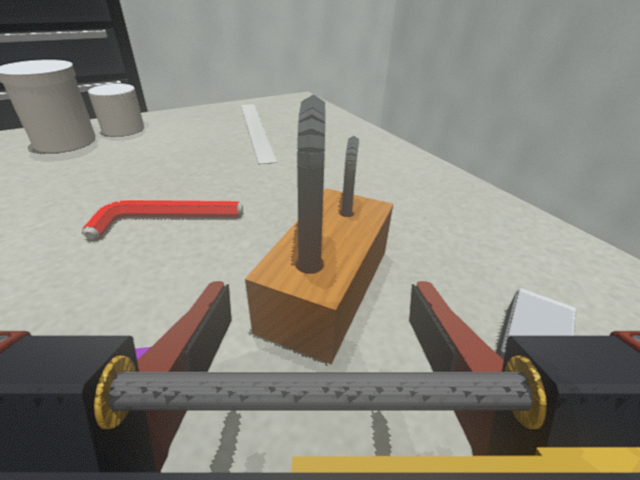

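```bash
python3 -m handwheel '[[[0,0,0.028],[-1.4,-8,25],1],[[0,0,0],[-1.4,-8,25],1],[[0,0,0],[-1.4,-8,25],1],[[0,0,0],[-1,-6,18],1],[[0,0,0],[0,0,0],1],[[0,0,0],[0,0,0],1],[[0,0,0],[0,0,0],1],[[0,0,0],[0,0,0],1],[[0,0,0],[0,0,0],1],[[0,0,0],[0,0,0],1]]'
python3 - <<'E'
from h import *; from kin import *
st()
K0=keyR(KX,np.array([0,0,1.])); p,T=toolpose(K0,np.array([587.5,218.5,159.5]),70,50)
plan(p,T)
p=snap('wrist','w5.png')
E
```

```text
t: 8.57
ee_pos: [597.1, 216.2, 119.5]
orientation: [-1.862, 0.518, -0.387]
ft_force: [0.4, -0.2, -1.2]
width: 87.9
t 8.5667 q [-0.082  0.788  2.098  1.951  1.121 -1.335] pos [597.1 216.2 119.5] w 87.86778734690938 F [ 0.4 -0.2 -1.2] M [-0.34  0.2   0.02]
[[ 0.85  -0.164  0.5  ]
 [-0.526 -0.293  0.798]
 [ 0.015 -0.942 -0.336]]
shift [-9.7 10.4 11.4] turn [-0.006 -0.017  0.01 ]
```

View pics/w5.png

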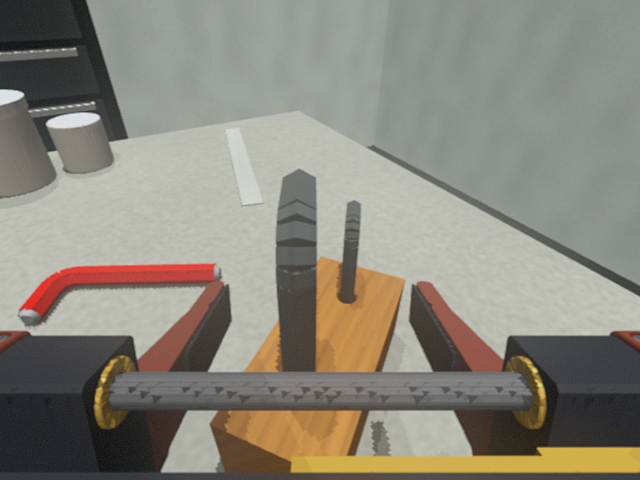

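```bash
python3 -m handwheel '[[[-0.006,-0.017,0.01],[-5,5,5],1],[[0,0,0],[-5,5,6],1],[[0,0,0],[0,0,0],1],[[0,0,0],[0,0,0],1],[[0,0,0],[0,0,0],0.6],[[0,0,0],[0,0,0],0.6],[[0,0,0],[0,0,0],0.6],[[0,0,0],[0,0,0],0.6],[[0,0,0],[0,0,0],0.6],[[0,0,0],[0,0,0],0.6]]'
python3 - <<'E'
from h import *; from kin import *
st()
K0=keyR(KX,np.array([0,0,1.])); p,T=toolpose(K0,np.array([587.5,218.5,159.5]),70,50)
plan(p,T)
p=snap('wrist','w6.png')
E
```

```text
t: 9.45
ee_pos: [591.2, 227.4, 103.5]
orientation: [-1.867, 0.521, -0.359]
ft_force: [-0.4, -0.0, 0.1]
width: 54.0
t 9.45 q [-0.061  0.819  2.094  1.962  1.123 -1.342] pos [591.2 227.4 103.5] w 53.9544374031944 F [-0.4 -0.   0.1] M [-0.34  0.14 -0.04]
[[ 0.857 -0.18   0.483]
 [-0.516 -0.293  0.805]
 [-0.004 -0.939 -0.344]]
shift [ 1.4 -2.4 -0. ] turn [ 0.002  0.001 -0.004]
```

View pics/w6.png

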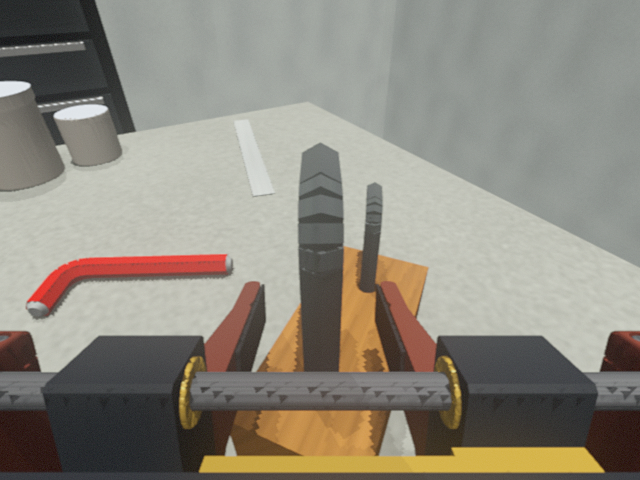

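```bash
python3 -m handwheel '[[[0,0,0],[0,0,0],0],[[0,0,0],[0,0,0],0],[[0,0,0],[0,0,0],0],[[0,0,0],[0,0,0],0],[[0,0,0],[0,0,0],0],[[0,0,0],[0,0,0],0],[[0,0,0],[0,0,0],0],[[0,0,0],[0,0,0],0],[[0,0,0],[0,0,0],0],[[0,0,0],[0,0,0],0]]'
python3 - <<'E'
from h import *; from kin import *
o=st()
T=R.from_rotvec(o['orientation']).as_matrix(); print('up in tool',T.T@[0,0,1])
E
```

```text
t: 10.33
ee_pos: [591.6, 227.1, 103.9]
orientation: [-1.867, 0.521, -0.36]
ft_force: [0.6, -0.1, -0.8]
width: 16.6
t 10.3333 q [-0.062  0.818  2.094  1.962  1.123 -1.342] pos [591.6 227.1 103.9] w 16.624697213328194 F [ 0.6 -0.1 -0.8] M [-0.4   0.18 -0.09]
[[ 0.857 -0.18   0.484]
 [-0.516 -0.293  0.805]
 [-0.003 -0.939 -0.343]]
up in tool [-0.0028735  -0.93917954 -0.34341454]
```

```bash
python3 -m handwheel '[[[0,0,0],[0,-5.6,-2.1],0],[[0,0,0],[0,-7.5,-2.7],0],[[0,0,0],[0,-7.5,-2.7],0],[[0,0,0],[0,-7.5,-2.7],0],[[0,0,0],[0,-7.5,-2.7],0],[[0,0,0],[0,-7.5,-2.7],0],[[0,0,0],[0,-7.5,-2.7],0],[[0,0,0],[0,-7.5,-2.7],0],[[0,0,0],[0,-7.5,-2.7],0],[[0,0,0],[0,-7.5,-2.7],0]]'
python3 - <<'E'
from h import *; from kin import *
o=st()
T=R.from_rotvec(o['orientation']).as_matrix(); print('up in tool',T.T@[0,0,1])
E
```

```text
t: 11.17
ee_pos: [589.9, 227.3, 185.7]
orientation: [-1.874, 0.525, -0.355]
ft_force: [0.1, -0.3, -4.5]
width: 16.9
t 11.1667 q [-0.06   0.625  2.121  1.877  1.058 -1.16 ] pos [589.9 227.3 185.7] w 16.944250708547667 F [ 0.1 -0.3 -4.5] M [-0.96  0.5  -0.03]
[[ 0.857 -0.187  0.481]
 [-0.516 -0.298  0.803]
 [-0.006 -0.936 -0.352]]
up in tool [-0.00644818 -0.93608921 -0.35170359]
```

```bash
cat >> kin.py <<'E'
def rows(p0,T0,p1,T1,n):
    rv=R.from_matrix(T0.T@T1).as_rotvec()/n; dp=(np.array(p1)-p0)/n
    print('turn/row',rv.round(4),'deg',np.degrees(np.linalg.norm(rv)).round(2))
    T=T0
    for i in range(n):
        print(i,(T.T@dp).round(1)); T=T@R.from_rotvec(rv).as_matrix()
TAU=69.9;G=51.8
S=np.array([556.3,-30.5,76]);Z=np.array([0,0,1.])
def seat(th,h,S=S): # tool pose for key upside down, long arm toward th(deg), short tip h above mouth
    a=np.radians(th); l=np.array([np.cos(a),np.sin(a),0]); return toolpose(keyR(-Z,-l),S+Z*(54.5+h),TAU,G)
E
python3 - <<'E'
from h import *; from kin import *
o=ctrl.get_obs(); T0=R.from_rotvec(o['orientation']).as_matrix()
p0=np.array(o['ee_pos']); p1,T1=seat(231.1,40); print(p1,T1.round(2))
pm=p0-110*KX+Z*25
print((T0.T@(pm-p0)).round(1))
rows(pm,T0,p1,T1,15)
q=np.array(o['qpos']);print(np.round(iks(p1,T1,q)[0],2))
E
```

```text
[521.3976521  -73.75495392 160.16996323] [[ 0.78 -0.59 -0.22]
 [-0.63 -0.73 -0.27]
 [ 0.    0.34 -0.94]]
[-1.000e-01  1.530e+01 -1.118e+02]
turn/row [-0.1039  0.0047  0.009 ] deg 5.98
0 [  6.5   7.4 -10.3]
1 [ 6.6  8.4 -9.4]
2 [ 6.7  9.2 -8.5]
3 [ 6.8 10.  -7.4]
4 [ 6.9 10.7 -6.3]
5 [ 7.1 11.2 -5.2]
6 [ 7.2 11.6 -3.9]
7 [ 7.3 11.9 -2.7]
8 [ 7.4 12.  -1.4]
9 [ 7.5 12.  -0.1]
10 [ 7.6 11.9  1.2]
11 [ 7.7 11.7  2.4]
12 [ 7.8 11.3  3.7]
13 [ 7.9 10.8  4.8]
14 [ 8.  10.1  6. ]
[-0.01  0.48  1.78 -0.3   1.12  0.84]
```

```bash
python3 -m handwheel '[[[0,0,0],[0,2,-12],0],[[0,0,0],[0,3,-20],0],[[0,0,0],[0,3,-20],0],[[0,0,0],[0,3,-20],0],[[0,0,0],[0,3,-20],0],[[-0.05,0,0],[3,6,-14],0],[[-0.1,0.005,0.009],[6.5,8,-10],0],[[-0.104,0.005,0.009],[6.6,9,-9],0],[[-0.104,0.005,0.009],[6.7,10,-7.5],0],[[-0.104,0.005,0.009],[6.9,11,-6.3],0]]'
python3 - <<'E'
from h import *; from kin import *
o=st(); T0=R.from_rotvec(o['orientation']).as_matrix()
p0=np.array(o['ee_pos']); p1,T1=seat(231.1,40)
rows(p0,T0,p1,T1,10)
E
```

```text
t: 12.0
ee_pos: [523.9, 69.9, 190.5]
orientation: [-2.319, 0.709, -0.231]
ft_force: [-1.1, 1.3, -5.8]
width: 16.5
t 12.0 q [-0.266  0.343  2.126  1.109  0.797 -0.534] pos [523.9  69.9 190.5] w 16.526718764188704 F [-1.1  1.3 -5.8] M [-0.63  0.51  0.01]
[[ 0.835 -0.427  0.348]
 [-0.55  -0.612  0.569]
 [-0.03  -0.666 -0.745]]
turn/row [-0.1078  0.005   0.0094] deg 6.2
0 [ 7.8 10.9 -6. ]
1 [ 7.9 11.4 -4.8]
2 [ 8.  11.8 -3.5]
3 [ 8.2 12.  -2.1]
4 [ 8.3 12.1 -0.8]
5 [ 8.4 12.   0.5]
6 [ 8.5 11.8  1.9]
7 [ 8.6 11.5  3.2]
8 [ 8.7 11.   4.4]
9 [ 8.8 10.4  5.6]
```

```bash
python3 -m handwheel '[[[-0.108,0.005,0.009],[7.8,10.9,-6],0],[[-0.108,0.005,0.009],[7.9,11.4,-4.8],0],[[-0.108,0.005,0.009],[8,11.8,-3.5],0],[[-0.108,0.005,0.009],[8.2,12,-2.1],0],[[-0.108,0.005,0.009],[8.3,12,-0.8],0],[[-0.108,0.005,0.009],[8.4,12,0.5],0],[[-0.108,0.005,0.009],[8.5,11.8,1.9],0],[[-0.108,0.005,0.009],[8.6,11.5,3],0],[[-0.108,0.005,0.009],[8.7,11,4],0],[[-0.1,0.005,0.009],[8,9,5],0]]'
python3 - <<'E'
from h import *; from kin import *
o=st(); T0=R.from_rotvec(o['orientation']).as_matrix()
p0=np.array(o['ee_pos']); p1,T1=seat(231.1,40)
plan(p1,T1)
E
```

```text
t: 12.83
ee_pos: [510.3, -86.6, 171.3]
orientation: [2.598, -0.944, -0.173]
ft_force: [-0.1, 0.3, -4.7]
width: 16.7
t 12.8333 q [-0.014  0.467  1.784 -0.337  1.159  0.861] pos [510.3 -86.6 171.3] w 16.654546827443585 F [-0.1  0.3 -4.7] M [ 0.46 -0.34  0.02]
[[ 0.768 -0.595 -0.237]
 [-0.64  -0.707 -0.3  ]
 [ 0.011  0.382 -0.924]]
shift [  0.1 -19.9   3.8] turn [ 0.042 -0.004 -0.019]
```

```bash
python3 -m handwheel '[[[0.02,0,-0.01],[0,-7,1],0],[[0.02,0,-0.009],[0,-7,1.5],0],[[0,0,0],[0,-6,1.3],0],[[0,0,0],[0,0,0],0],[[0,0,0],[0,0,0],0],[[0,0,0],[0,0,0],0],[[0,0,0],[0,0,0],0],[[0,0,0],[0,0,0],0],[[0,0,0],[0,0,0],0],[[0,0,0],[0,0,0],0]]'
python3 - <<'E'
from h import *; from kin import *
o=st(); T0=R.from_rotvec(o['orientation']).as_matrix()
p1,T1=seat(231.1,40); plan(p1,T1)
# predicted bend/tip from the tool pose
Kt=T0@toolInKey(TAU).T; gp=np.array(o['ee_pos'])-11*T0[:,2]; bend=gp+G*Kt[:,2]; tip=bend+54.5*Kt[:,0]; lt=bend-151.5*Kt[:,2]
print('pred bend',bend,'tip',tip,'long',lt)
for n in ['wrist','scene','side']:
    p=snap(n,n+'7.png'); print(n,proj(p,[bend,tip,lt,S]).round().tolist())
    for q in ['key_grip','key_short_tip','key_long_tip','socket']:
        for d in ctrl.spot_point(p,q)[:4]:
            w=c2w(p,d['position']); print(q,round(d['score'],2),np.round(w,1),np.round(proj(p,w)[0]))
    u=proj(p,[tip])[0].astype(int)
    im=cv2.imread('pics/'+n+'7.png')[max(0,u[1]-60):u[1]+60,max(0,u[0]-70):u[0]+70]; print(n,'crop',u-[70,60])
    cv2.imwrite('pics/'+n+'7c.png',cv2.resize(im,None,fx=5,fy=5,interpolation=cv2.INTER_CUBIC))
E
```

```text
t: 13.67
ee_pos: [518.1, -72.6, 159.3]
orientation: [2.652, -0.938, -0.168]
ft_force: [0.4, -0.4, -4.5]
width: 16.6
t 13.6667 q [-0.01   0.478  1.785 -0.297  1.118  0.833] pos [518.1 -72.6 159.3] w 16.63439854757512 F [ 0.4 -0.4 -4.5] M [ 0.35 -0.3  -0.  ]
[[ 0.777 -0.591 -0.215]
 [-0.629 -0.732 -0.261]
 [-0.003  0.338 -0.941]]
shift [ 3.3 -0.8 -1.2] turn [-0.006  0.004 -0.001]
pred bend [553.04999842 -29.45170883 170.01358462] tip [553.12097566 -29.08375132 115.51487299] long [ 457.70832514 -147.18603111  169.09451119]
wrist [[320.0, 223.0], [320.0, 159.0], [320.0, 432.0], [326.0, 129.0]]
key_grip 0.71 [530.6 -60.5 171.9] [325. 303.]
key_grip 0.67 [558.5 -29.    2.9] [326.  90.]
key_short_tip 0.63 [548.3 -31.  115.8] [315. 168.]
key_long_tip 0.72 [ 456.7 -145.9  170.9] [317. 434.]
socket 0.98 [ 483.5 -206.9   53.5] [384. 319.]
socket 0.86 [558.5 -27.5  76.5] [326. 122.]
socket 0.63 [361.7  73.   53.7] [  7. 178.]
wrist crop [250  99]
scene [[265.0, 246.0], [267.0, 267.0], [190.0, 238.0], [268.0, 283.0]]
key_grip 0.93 [385.6 260.5   7.3] [349. 221.]
key_grip 0.71 [498.6 450.1   8.5] 
[... 541 characters left out ...]
.0, 217.0], [378.0, 183.0], [328.0, 230.0]]
key_grip 0.86 [500.1 448.4  10.4] [275. 391.]
key_grip 0.63 [384.3 263.9   4. ] [364. 341.]
key_grip 0.57 [528.9 -60.2 171.9] [342. 192.]
key_grip 0.16 [ 6.230e+02  2.438e+02 -4.000e-01] [261. 315.]
key_short_tip 0.8 [434.9 421.7   9.4] [314. 389.]
key_short_tip 0.7 [553.8 -28.9 112. ] [329. 218.]
key_short_tip 0.66 [326.5 228.4   9.7] [396. 333.]
key_long_tip 0.72 [488.7 220.6   9.5] [322. 316.]
key_long_tip 0.58 [595.  398.9  10.9] [240. 361.]
key_long_tip 0.57 [ 459.1 -149.5  173.2] [378. 181.]
socket 0.63 [554.7 -30.3  75.1] [329. 231.]
socket 0.56 [355.9  67.3  51.2] [398. 272.]
socket 0.4 [ 482.8 -202.8   53.6] [373. 212.]
side crop [258 156]
```

View pics/wrist7.png

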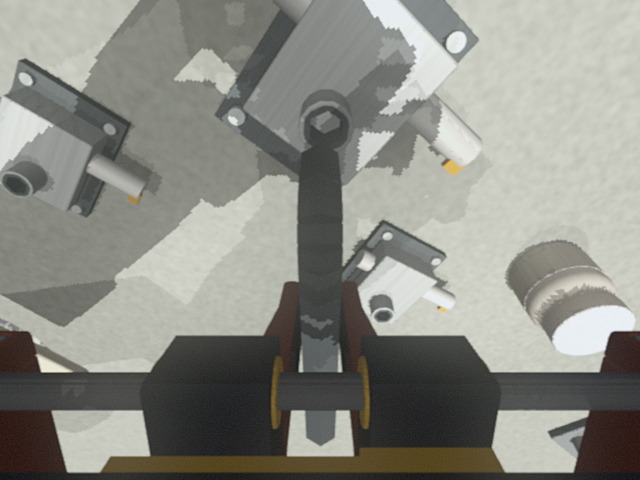

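View pics/scene7c.png

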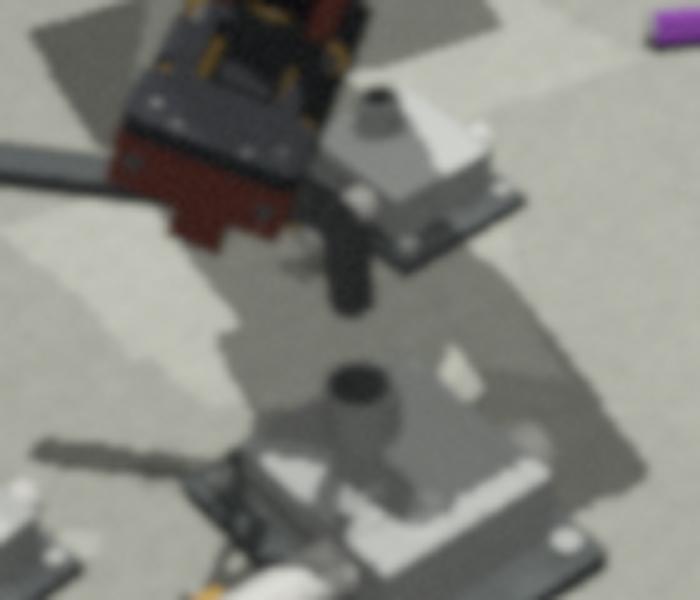

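View pics/side7c.png

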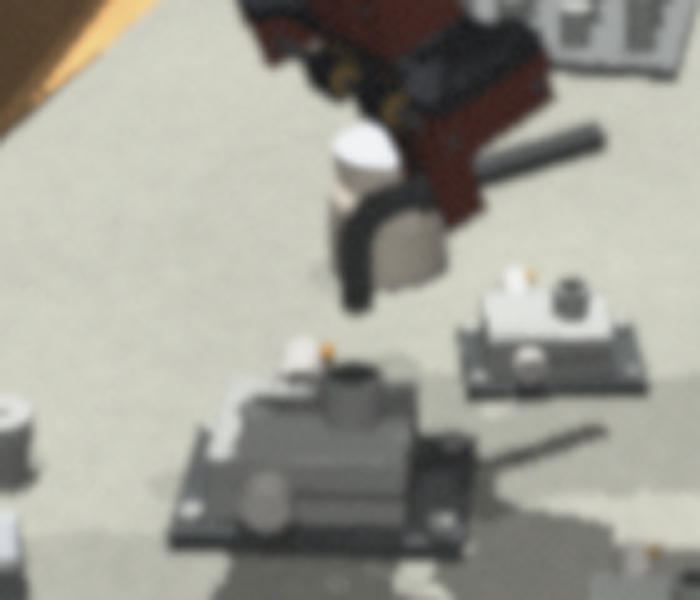

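```bash
python3 -m handwheel '[[[-0.006,0.004,0],[1.6,-0.4,-0.6],0],[[0,0,0],[1.7,-0.4,-0.6],0],[[0,0,0],[0,-1.4,3.8],0],[[0,0,0],[0,-1.7,4.7],0],[[0,0,0],[0,-1.7,4.7],0],[[0,0,0],[0,-1.7,4.7],0],[[0,0,0],[0,-1.7,4.7],0],[[0,0,0],[0,-1.7,4.7],0],[[0,0,0],[0,0,0],0],[[0,0,0],[0,0,0],0]]'
cat >> kin.py <<'E'
def pred(o):
    T0=R.from_rotvec(o['orientation']).as_matrix()
    Kt=T0@toolInKey(TAU).T; gp=np.array(o['ee_pos'])-11*T0[:,2]; bend=gp+G*Kt[:,2]; tip=bend+54.5*Kt[:,0]
    l=-Kt[:,2]
    print('tip-S',(tip-S).round(1),'long dir deg',np.degrees(np.arctan2(l[1],l[0])).round(1)%360,'droop',np.degrees(np.arcsin(l[2])).round(1),'short tilt',Kt[:,0].round(3)); return tip,bend
E
python3 - <<'E'
from h import *; from kin import *
o=st(); tip,bend=pred(o); p1,T1=seat(231.1,5); plan(p1,T1)
for n in ['wrist','scene','side']:
    p=snap(n,n+'8.png'); print(n,proj(p,[tip,S]).round(1).tolist())
    u=proj(p,[tip])[0].astype(int)
    im=cv2.imread('pics/'+n+'8.png')[max(0,u[1]-60):u[1]+60,max(0,u[0]-70):u[0]+70]; print(n,'crop',u-[70,60])
    cv2.imwrite('pics/'+n+'8c.png',cv2.resize(im,None,fx=5,fy=5,interpolation=cv2.INTER_CUBIC))
E
```

```text
t: 15.25
ee_pos: [521.3, -73.9, 126.9]
orientation: [2.644, -0.934, -0.167]
ft_force: [-0.8, -0.5, -4.3]
width: 16.7
t 15.25 q [-0.008  0.532  1.791 -0.314  1.066  0.858] pos [521.3 -73.9 126.9] w 16.734310863348597 F [-0.8 -0.5 -4.3] M [ 0.28 -0.37 -0.01]
[[ 0.778 -0.589 -0.217]
 [-0.628 -0.73  -0.268]
 [-0.     0.345 -0.938]]
tip-S [-0.2 -0.2  6.7] long dir deg 231.1 droop 0.1 short tilt [-0.001 -0.001 -1.   ]
shift [ 0.  -0.8  1.6] turn [0.002 0.    0.   ]
wrist [[320.0, 159.3], [320.2, 153.1]]
wrist crop [250  99]
scene [[268.1, 280.1], [268.5, 282.5]]
scene crop [198 220]
side [[328.2, 228.1], [328.1, 230.4]]
side crop [258 168]
```

View pics/wrist8c.png

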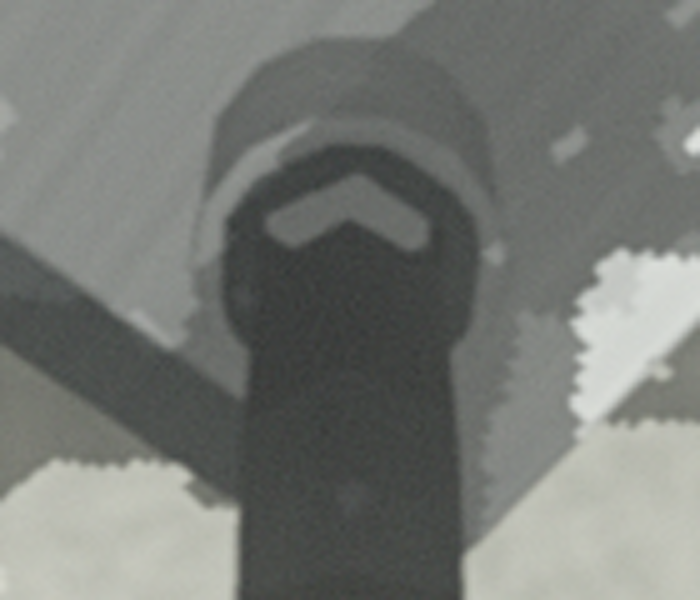

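View pics/scene8c.png

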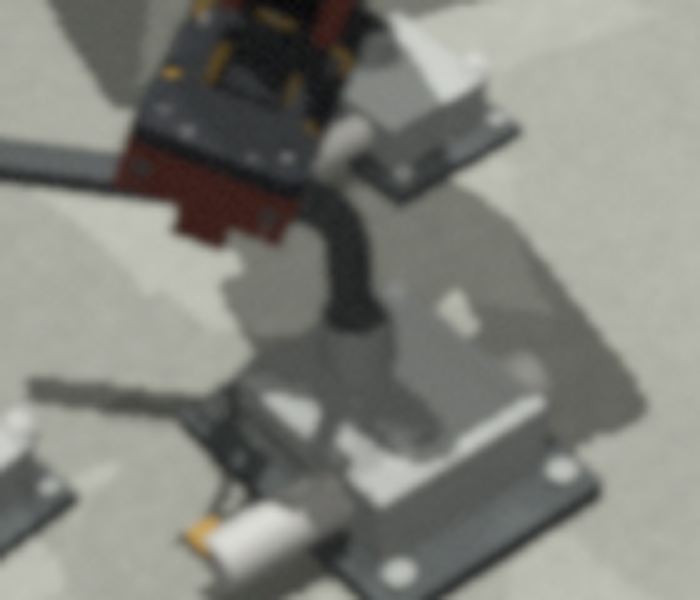

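View pics/side8c.png

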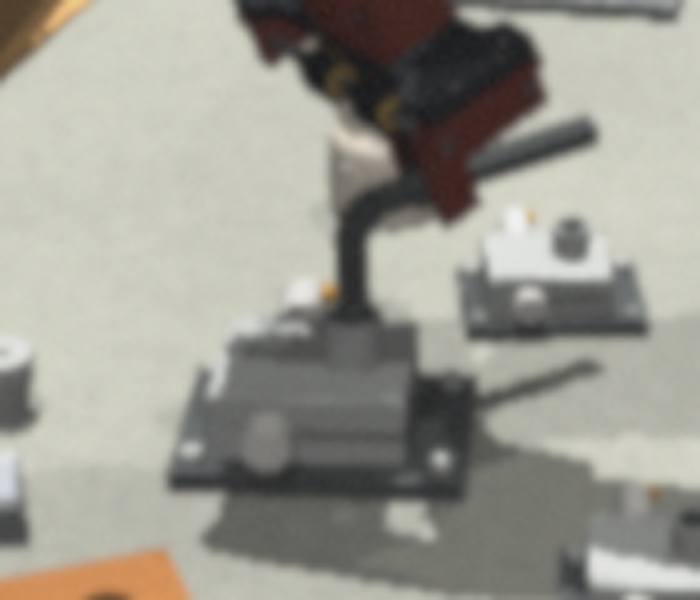

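```bash
python3 -m handwheel '[[[0,0,0],[0,-1.1,2.8],0],[[0,0,0],[0,-0.7,1.9],0],[[0,0,0],[0,-0.7,1.9],0],[[0,0,0],[0,-0.7,1.9],0],[[0,0,0],[0,-0.7,1.9],0],[[0,0,0],[0,-0.7,1.9],0],[[0,0,0],[0,0,0],0],[[0,0,0],[0,0,0],0],[[0,0,0],[0,0,0],0],[[0,0,0],[0,0,0],0]]'
python3 - <<'E'
from h import *; from kin import *
o=st(); pred(o)
E
```

```text
t: 16.23
ee_pos: [521.3, -75.1, 116.0]
orientation: [2.642, -0.934, -0.165]
ft_force: [-0.9, -0.4, -0.5]
width: 16.4
t 16.2333 q [-0.009  0.548  1.795 -0.321  1.046  0.867] pos [521.3 -75.1 116. ] w 16.393752716357287 F [-0.9 -0.4 -0.5] M [ 0.19 -0.04  0.05]
[[ 0.778 -0.59  -0.217]
 [-0.628 -0.729 -0.271]
 [ 0.002  0.347 -0.938]]
tip-S [-0.1 -1.6 -4.4] long dir deg 231.1 droop 0.2 short tilt [-0.001 -0.004 -1.   ]
```

```bash
python3 -m handwheel '[[[0,0,0],[-0.9,-1,-0.4],0],[[0,0,0],[0,-0.3,0.9],0],[[0,0,0],[0,-0.7,1.9],0],[[0,0,0],[0,-0.7,1.9],0],[[0,0,0],[0,-0.7,1.9],0],[[0,0,0],[0,0,0],0],[[0,0,0],[0,0,0],0],[[0,0,0],[0,0,0],0],[[0,0,0],[0,0,0],0],[[0,0,0],[0,0,0],0]]'
python3 - <<'E'
from h import *; from kin import *
o=st(); pred(o)
E
```

```text
t: 17.07
ee_pos: [519.1, -76.5, 110.6]
orientation: [2.635, -0.932, -0.169]
ft_force: [-1.7, -2.2, 1.3]
width: 16.9
t 17.0667 q [-0.008  0.557  1.799 -0.329  1.04   0.875] pos [519.1 -76.5 110.6] w 16.867753156238464 F [-1.7 -2.2  1.3] M [-0.08  0.13 -0.02]
[[ 0.778 -0.588 -0.222]
 [-0.628 -0.727 -0.277]
 [ 0.001  0.355 -0.935]]
tip-S [ -2.6  -3.2 -10.2] long dir deg 231.1 droop 0.7 short tilt [-0.006 -0.01  -1.   ]
```

```bash
python3 -m handwheel '[[[0,0,0],[0,-0.7,1.9],0],[[0,0,0],[0,-0.7,1.9],0],[[0,0,0],[0,-0.7,1.9],0],[[0,0,0],[0,-0.7,1.9],0],[[0,0,0],[0,-0.4,0.9],0],[[0,0,0],[0,0,0],0],[[0,0,0],[0,0,0],0],[[0,0,0],[0,0,0],0],[[0,0,0],[0,0,0],0],[[0,0,0],[0,0,0],0]]'
python3 - <<'E'
from h import *; from kin import *
o=st(); tip,bend=pred(o)
for n in ['wrist','scene','side']:
    p=snap(n,n+'9.png'); print(n,proj(p,[tip,bend]).round(1).tolist())
    u=proj(p,[tip])[0].astype(int)
    im=cv2.imread('pics/'+n+'9.png')[max(0,u[1]-60):u[1]+60,max(0,u[0]-70):u[0]+70]
    cv2.imwrite('pics/'+n+'9c.png',cv2.resize(im,None,fx=5,fy=5,interpolation=cv2.INTER_CUBIC))
    for d in ctrl.spot_point(p,'key_short_tip')+ctrl.spot_point(p,'key_grip')+ctrl.spot_point(p,'key_long_tip'):
        w=c2w(p,d['position']); print(round(d['score'],2),np.round(w,1),np.round(proj(p,w)[0]))
E
```

```text
t: 17.9
ee_pos: [516.4, -78.7, 101.5]
orientation: [2.629, -0.928, -0.175]
ft_force: [-1.8, -2.5, -0.9]
width: 16.7
t 17.9 q [-0.01   0.572  1.804 -0.337  1.029  0.882] pos [516.4 -78.7 101.5] w 16.67429069498619 F [-1.8 -2.5 -0.9] M [-0.2   0.05 -0.04]
[[ 0.778 -0.585 -0.228]
 [-0.628 -0.726 -0.281]
 [-0.001  0.362 -0.932]]
tip-S [ -5.5  -5.6 -19.7] long dir deg 231.1 droop 1.1 short tilt [-0.013 -0.014 -1.   ]
wrist [[320.0, 159.3], [320.0, 223.4]]
0.65 [555.2 -29.   70.8] [318. 156.]
0.94 [526.1 -67.7 113.5] [321. 308.]
scene [[265.5, 288.8], [264.1, 269.2]]
0.97 [325.1 224.9  12.1] [324. 211.]
0.92 [560.1 -25.8  68.6] [272. 286.]
0.86 [437.2 421.8   8.6] [415. 213.]
0.98 [386.3 261.8   8.8] [349. 221.]
0.69 [496.8 447.7  10.5] [438. 222.]
0.65 [593.8 397.9   9.6] [446. 251.]
0.63 [ 461.4 -153.5   91.8] [194. 269.]
0.6 [486.8 223.1   9.5] [357. 249.]
side [[331.0, 236.4], [330.3, 217.6]]
0.77 [329.9 227.3  11.4] [394. 332.]
0.61 [557.4 -32.6  65.7] [328. 234.]
0.55 [436.9 424.5  11. ] [313. 390.]
0.79 [526.9 -68.9 120.3] [344. 210.]
0.65 [502.  449.8   8.9] [274. 392.]
0.56 [385.5 266.8   7. ] [363. 340.]
0.36 [618.4 240.5  -1.2] [264. 315.]
0.97 [598.3 397.5   5.8] [239. 362.]
0.77 [ 458.6 -156.    94.5] [378. 207.]
0.64 [486.4 219.4  12.7] [323. 315.]
```

View pics/scene9c.png

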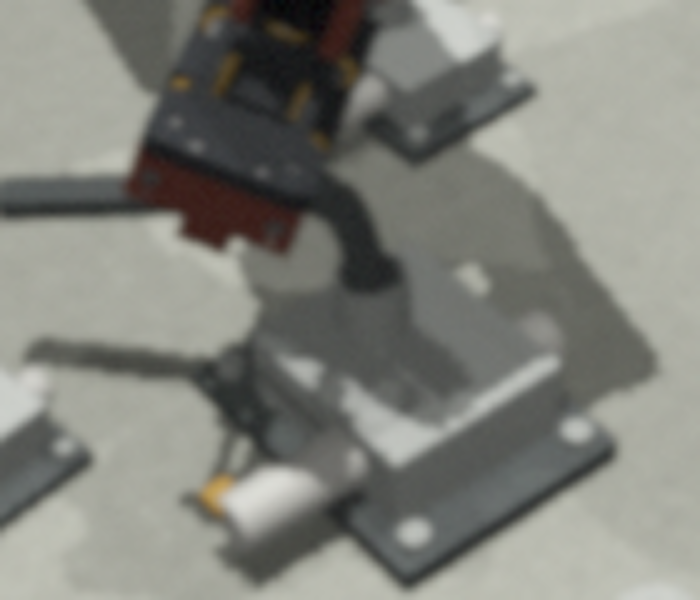

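View pics/side9c.png

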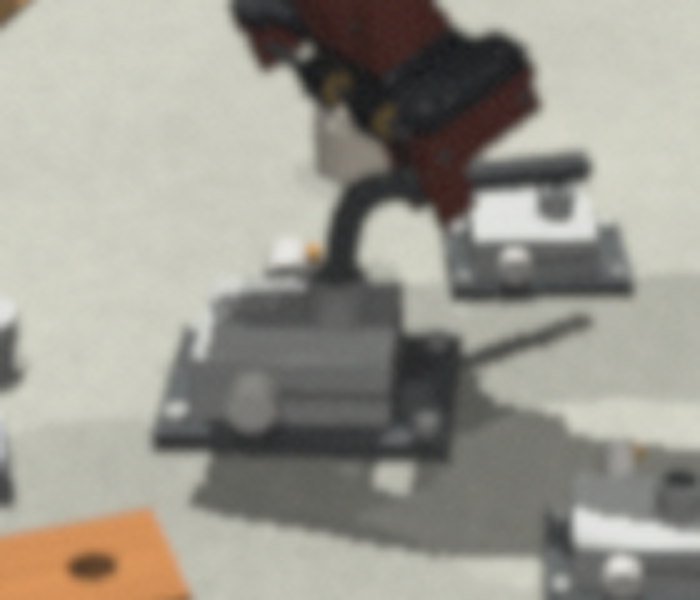

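View pics/wrist9c.png

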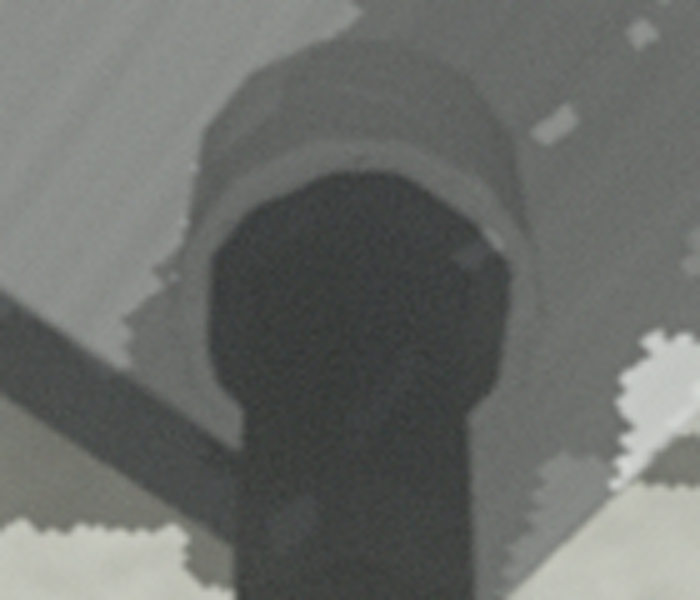

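```bash
python3 -m handwheel '[[[0,0,0],[0,1.1,-2.8],0],[[0,0,0],[0,2.2,-5.6],0],[[0,0,0],[0,2.2,-5.6],0],[[0,0,0],[0,2.2,-5.6],0],[[0,0,0],[0,2.2,-5.6],0],[[-0.06,0,0],[0,0,0],0],[[-0.06,0,0],[0,0,0],0],[[-0.07,0,0],[0,0,0],0],[[0,0,0],[0,0,0],0],[[0,0,0],[0,0,0],0]]'
python3 - <<'E'
from h import *; from kin import *
o=st(); tip,bend=pred(o)
for n in ['wrist','scene','side']:
    p=snap(n,n+'10.png'); print(n,proj(p,[tip,bend]).round(1).tolist())
    for q in ('key_short_tip','key_grip','key_long_tip'):
      for d in ctrl.spot_point(p,q):
        w=c2w(p,d['position']); 
        if abs(w[1]+90)<100: print(q,round(d['score'],2),np.round(w,1),np.round(proj(p,w)[0]))
    a,b=(160,210) if n=='scene' else (300,150)
    if n!='wrist':
        im=cv2.imread('pics/'+n+'10.png')[b:b+105,a:a+140]
        cv2.imwrite('pics/'+n+'10c.png',cv2.resize(im,None,fx=5.7,fy=5.7,interpolation=cv2.INTER_CUBIC))
E
```

```text
t: 19.33
ee_pos: [520.0, -76.9, 134.4]
orientation: [2.456, -0.871, -0.242]
ft_force: [0.6, 0.7, -4.2]
width: 16.9
t 19.3333 q [ 0.058  0.6    1.719 -0.428  1.246  0.965] pos [520.  -76.9 134.4] w 16.910127615187314 F [ 0.6  0.7 -4.2] M [ 0.53 -0.45  0.  ]
[[ 0.778 -0.536 -0.329]
 [-0.629 -0.659 -0.413]
 [ 0.005  0.528 -0.849]]
tip-S [ -7.6 -11.3   3.9] long dir deg 231.0 droop 11.7 short tilt [-0.124 -0.161 -0.979]
wrist [[320.0, 159.2], [320.1, 223.2]]
key_short_tip 0.84 [553.4 -32.   91.7] [314. 155.]
key_grip 0.77 [531.5 -61.9 145.8] [319. 309.]
scene [[261.7, 280.8], [265.2, 261.6]]
key_short_tip 0.7 [558.1 -32.9  88.5] [267. 279.]
key_long_tip 0.67 [558.5 -30.2  89.5] [269. 278.]
key_long_tip 0.6 [ 459.7 -151.3  142.9] [191. 249.]
side [[332.3, 227.4], [328.3, 209.7]]
key_short_tip 0.58 [557.  -34.6  89.8] [328. 225.]
key_grip 0.87 [530.7 -64.9 148.4] [342. 200.]
key_long_tip 0.62 [ 459.3 -152.9  147. ] [378. 190.]
```

View pics/scene10c.png

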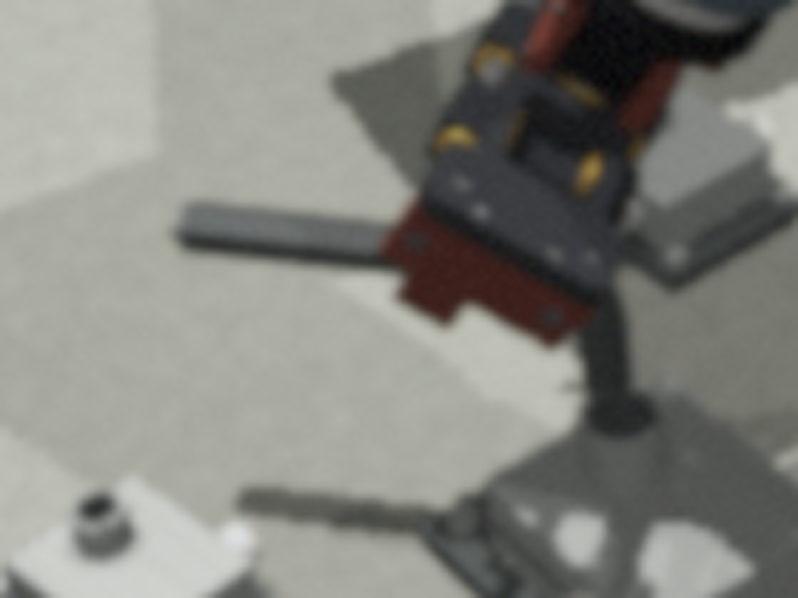

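View pics/side10c.png

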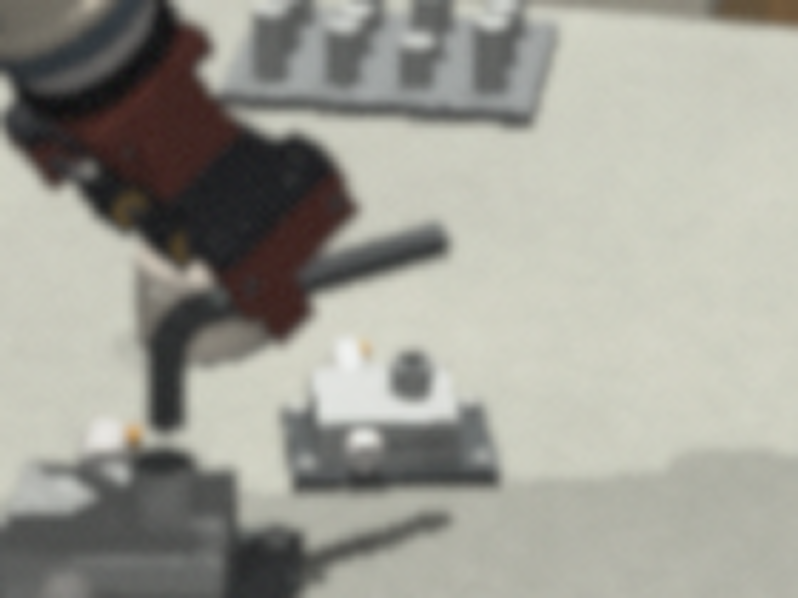

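View pics/wrist10.png

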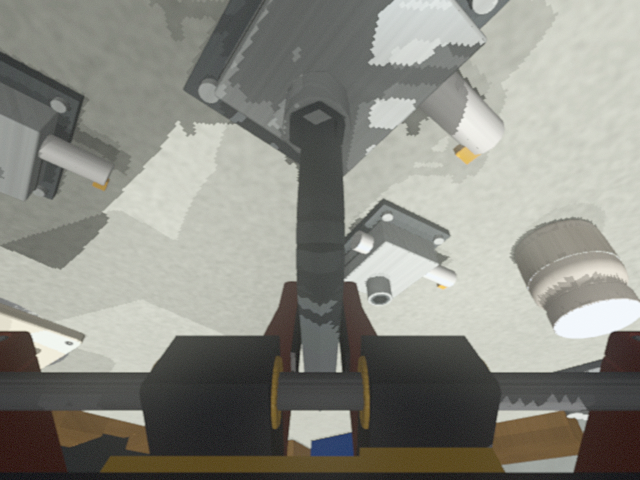

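Run:
```python
from h import *; from kin import *
o=ctrl.get_obs(); a=ctrl.get_image('scene'); b=ctrl.get_image('side')
L=tri([(a,(192.1,248.9)),(b,(376.8,192.3))]); Tp=tri([(a,(267.4,279.3)),(b,(329.3,224.9))])
print(L,Tp, proj(a,L),proj(b,L),proj(a,Tp),proj(b,Tp))
T0=R.from_rotvec(o['orientation']).as_matrix(); gp=np.array(o['ee_pos'])-11*T0[:,2]
d=L-gp; print('gp',gp,'dist',np.linalg.norm(d),'elev',np.degrees(np.arcsin(d[2]/np.linalg.norm(d))),'az',np.degrees(np.arctan2(d[1],d[0]))%360)
d=L-Tp; print(np.linalg.norm(d),'exp',np.hypot(54.5,151.5))
# given diag direction, droop: angle of L-Tp above horizontal minus nominal
print('droop',np.degrees(np.arctan2(d[2],np.hypot(d[0],d[1]))-np.arctan2(54.5,151.5)))
```

```text
[ 460.03435164 -148.07619328  142.02728243] [556.11815016 -33.9581362   88.43122425] [[192.36222617 249.15325044]] [[377.00370595 192.10923029]] [[266.4499577  278.57381026]] [[328.52335159 225.45503068]]
gp [522.98467958 -73.03951379 143.74265422] dist 97.96014269865641 elev -1.0033528391834474 az 230.0057906656468
158.516764860634 exp 161.0046583177021
droop -0.02373376583551528
```

```bash
sed -i 's/^TAU=69.9;G=51.8/TAU=57.9;G=52.5/' kin.py
python3 - <<'E'
from h import *; from kin import *
o=ctrl.get_obs(); tip,bend=pred(o); print(tip)
p=ctrl.get_image('wrist'); print(proj(p,[S,tip,bend]).round(1))
im=cv2.imread('pics/wrist10.png')[60:180,250:390]; cv2.imwrite('pics/wrist10c.png',cv2.resize(im,None,fx=5.5,fy=5,interpolation=cv2.INTER_CUBIC) if 0 else cv2.resize(im,None,fx=5,fy=5,interpolation=cv2.INTER_CUBIC))
p1,T1=seat(231.1,14); plan(p1,T1)
E
```

```text
tip-S [ 0.  -1.8 13.3] long dir deg 231.0 droop -0.1 short tilt [ 0.005 -0.001 -1.   ]
[556.34427818 -32.26842962  89.33235099]
[[317.4 127.6]
 [320.1 147.2]
 [320.1 242.7]]
shift [-0.8 -0.8 -1.5] turn [-0.002 -0.003 -0.004]
```

View pics/wrist10c.png

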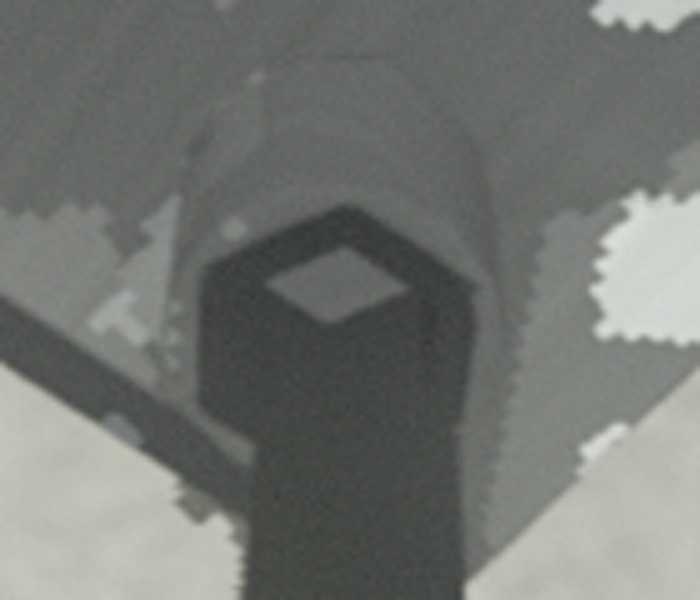

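Run:
```python
from h import *; from kin import *
p=ctrl.get_image('wrist')
c=(np.array([[348,205],[205,268],[200,410],[475,285],[465,430]])+.5)/5-.5+[250,60]
W=plane(p,c,76)[:,:2]; print(W.round(1))
f=lambda x:np.concatenate([x[:2]+x[2]*np.array([np.cos(x[3]+k*np.pi/3),np.sin(x[3]+k*np.pi/3)])-w for k,w in zip([0,1,2,-1,-2],W)])
s=least_squares(f,[556,-30,13,np.radians(51)]); print(s.x,np.degrees(s.x[3]),s.fun.round(1))
```

```text
[[565.  -21.1]
 [551.7 -17.7]
 [541.6 -27.9]
 [569.  -33.9]
 [559.5 -45.3]]
[555.42839557 -31.2348169   14.14405554   0.81640947] 46.77681693068941 [ 0.1  0.1 -0.3 -0.   0.  -0.1  0.2 -0.6 -0.   0.5]
```

Run:
```python
import cv2
im=cv2.imread('pics/wrist7.png')[75:175,265:385]; cv2.imwrite('pics/wrist7c.png',cv2.resize(im,None,fx=6,fy=6,interpolation=cv2.INTER_CUBIC))
```

```text
(no output)
```

View pics/wrist7c.png

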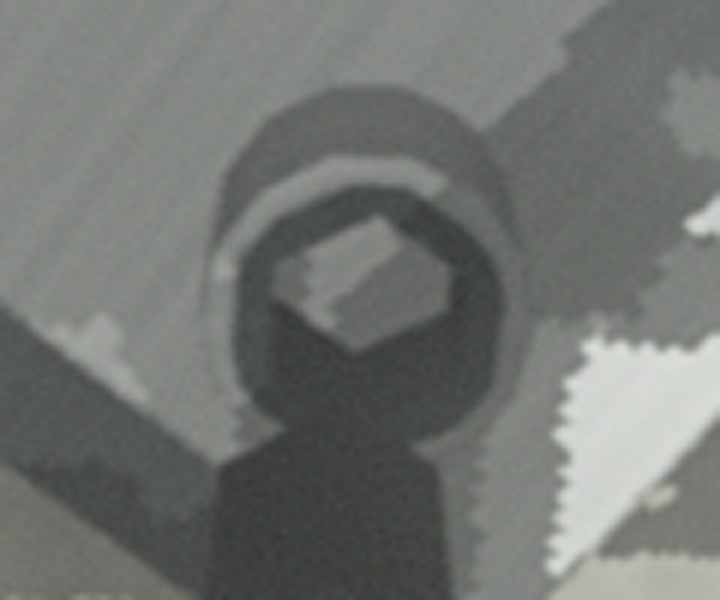

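Run:
```python
from h import *
o=ctrl.get_obs(); T=R.from_rotvec(o['orientation']).as_matrix(); l=np.array([-.628,-.778,0]); print(T.T@(np.array([0,0,30])+35*l)/5)
```

```text
[ 0.04061276  9.11393525 -1.38501511]
```

```bash
python3 -m handwheel '[[[0,0,0],[0,4,-7],0],[[0,0,0],[0,9,-1.5],0],[[0,0,0],[0,9,-1.5],0],[[0,0,0],[0,9,-1.5],0],[[0,0,0],[0,9,-1.5],0],[[0,0,0],[0,4,0],0],[[0,0,0],[0,0,0],0],[[0,0,0],[0,0,0],0],[[0,0,0],[0,0,0],0],[[0,0,0],[0,0,0],0]]'
python3 - <<'E'
from h import *; from kin import *
import pickle
o=st(); tip,bend=pred(o)
p=snap('wrist','wrist11.png'); pickle.dump(p,open('w11.pkl','wb'))
u=proj(p,[S])[0].astype(int); print(u)
im=p['pixels'][u[1]-40:u[1]+40,u[0]-50:u[0]+50,::-1]; print(u-[50,40])
im=np.clip((im.astype(float)-40)*1.8,0,255).astype(np.uint8)
cv2.imwrite('pics/wrist11c.png',cv2.resize(im,None,fx=7.5,fy=7.5,interpolation=cv2.INTER_CUBIC))
E
```

```text
t: 20.97
ee_pos: [497.5, -104.3, 173.6]
orientation: [2.453, -0.873, -0.242]
ft_force: [-0.4, -0.3, -4.1]
width: 16.9
t 20.9667 q [ 0.014  0.515  1.759 -0.442  1.273  0.917] pos [ 497.5 -104.3  173.6] w 16.929269116085894 F [-0.4 -0.3 -4.1] M [ 0.49 -0.44 -0.02]
[[ 0.776 -0.538 -0.33 ]
 [-0.63  -0.657 -0.414]
 [ 0.006  0.529 -0.849]]
tip-S [-21.7 -28.6  52.6] long dir deg 230.9 droop -0.2 short tilt [ 0.006 -0.001 -1.   ]
[316  11]
[266 -29]Traceback (most recent call last):
  File "<stdin>", line 8, in <module>
cv2.error: OpenCV(4.12.0) /io/opencv/modules/imgproc/src/resize.cpp:4208: error: (-215:Assertion failed) !ssize.empty() in function 'resize'
```

Run:
```python
import cv2,numpy as np
im=cv2.imread('pics/wrist11.png')[0:80,266:366]
im=np.clip((im.astype(float)-40)*1.8,0,255).astype(np.uint8)
cv2.imwrite('pics/wrist11c.png',cv2.resize(im,None,fx=7.5,fy=7.5,interpolation=cv2.INTER_CUBIC))
```

```text
(no output)
```

View pics/wrist11c.png

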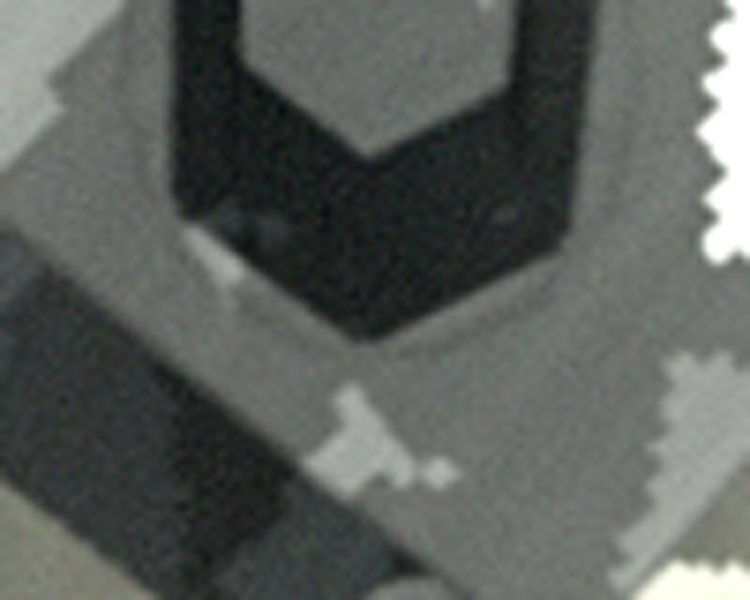

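Run:
```python
from h import *; from kin import *
import pickle
p=pickle.load(open('w11.pkl','rb'))
g=lambda c:(np.array(c)+.5)/7.5-.5+[266,0]
M=plane(p,g([[178,212],[368,340],[570,240]]),76)[:,:2]; F=plane(p,g([[243,72],[370,158],[513,92]]),54)[:,:2]
print(M,F)
# bottom corner is nearest the tool: angle ~231; left ~ 171? 
for nm,W in (('M',M),('F',F)):
  for k,order in enumerate(([-1,0,1],[1,0,-1])):
    f=lambda x:np.concatenate([x[:2]+x[2]*np.array([np.cos(x[3]+a*np.pi/3),np.sin(x[3]+a*np.pi/3)])-w for a,w in zip(order,W)])
    s=least_squares(f,[556,-30,12,np.radians(229)]); print(nm,s.x[:3].round(2),np.degrees(s.x[3]),s.cost)
```

```text
[[542.19057758 -27.4783514 ]
 [546.57080329 -40.64559192]
 [560.09285788 -44.11754616]] [[545.58557901 -28.59496771]
 [548.88887671 -37.93743321]
 [558.89240228 -40.95836658]]
M [555.99 -30.57  14.03] 227.05515791662057 0.04698158465051689
M [544.46 -42.97 -11.37] 227.14242439469126 56.45648224556149
F [555.85 -30.8   10.36] 226.76966905349857 0.15333203805551301
F [547.29 -40.02  -8.52] 227.51218296048404 29.07115012260149
```

```bash
sed -i 's/^S=np.array.*;Z=/S=np.array([555.9,-30.7,76]);Z=/' kin.py
python3 - <<'E'
from h import *; from kin import *
o=ctrl.get_obs(); p1,T1=seat(226.9,10); plan(p1,T1)
rows(np.array(o['ee_pos']),R.from_rotvec(o['orientation']).as_matrix(),p1,T1,6)
E
```

```text
shift [ -5.4 -52.7  17.1] turn [-0.003 -0.042  0.057]
turn/row [-0.0005 -0.007   0.0094] deg 0.67
0 [-0.9 -8.8  2.8]
1 [-1.  -8.8  2.8]
2 [-1.  -8.8  2.8]
3 [-1.1 -8.8  2.9]
4 [-1.1 -8.7  2.9]
5 [-1.2 -8.7  2.9]
```

```bash
python3 -m handwheel '[[[0,-0.007,0.009],[-0.9,-8.8,2.8],0],[[0,-0.007,0.009],[-1,-8.8,2.8],0],[[0,-0.007,0.01],[-1,-8.8,2.8],0],[[0,-0.007,0.009],[-1.1,-8.8,2.9],0],[[0,-0.007,0.01],[-1.1,-8.7,2.9],0],[[0,-0.007,0.01],[-1.2,-8.7,2.9],0],[[0,0,0],[0,0,0],0],[[0,0,0],[0,0,0],0],[[0,0,0],[0,0,0],0],[[0,0,0],[0,0,0],0]]'
python3 - <<'E'
from h import *; from kin import *
o=st(); tip,bend=pred(o); p1,T1=seat(226.9,10); plan(p1,T1)
for n in ['wrist','scene','side']:
    p=snap(n,n+'12.png'); u=proj(p,[tip])[0].astype(int); c0=u-[50,40]
    im=p['pixels'][c0[1]:c0[1]+80,c0[0]:c0[0]+100,::-1]
    im=np.clip((im.astype(float)-30)*1.8,0,255).astype(np.uint8)
    print(n,'tip,S in crop',((proj(p,[tip,S])-c0+.5)*7.5-.5).round().tolist())
    cv2.imwrite('pics/'+n+'12c.png',cv2.resize(im,None,fx=7.5,fy=7.5,interpolation=cv2.INTER_CUBIC))
E
```

```text
t: 21.85
ee_pos: [518.3, -68.3, 123.3]
orientation: [2.424, -0.964, -0.281]
ft_force: [-0.6, -0.1, -3.5]
width: 16.7
t 21.85 q [ 0.056  0.628  1.698 -0.39   1.267  1.018] pos [518.3 -68.3 123.3] w 16.747162445225722 F [-0.6 -0.1 -3.5] M [ 0.48 -0.5   0.03]
[[ 0.726 -0.581 -0.367]
 [-0.688 -0.616 -0.384]
 [-0.003  0.531 -0.847]]
tip-S [2.5 4.8 2.2] long dir deg 226.6 droop -0.0 short tilt [-0.002  0.002 -1.   ]
shift [ 1.7  8.6 -3.9] turn [-0.     0.006 -0.003]
wrist tip,S in crop [[379.0, 304.0], [405.0, 358.0]]
scene tip,S in crop [[385.0, 308.0], [365.0, 314.0]]
side tip,S in crop [[384.0, 306.0], [395.0, 306.0]]
```

View pics/wrist12c.png

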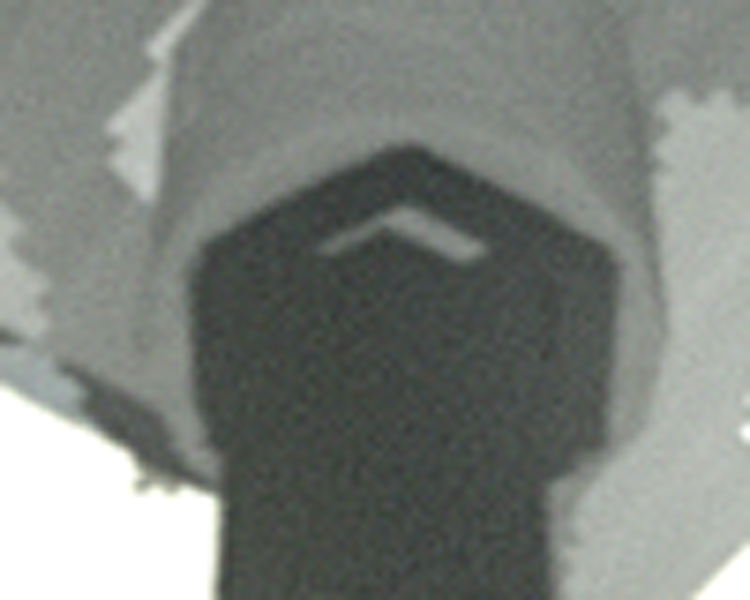

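View pics/scene12c.png

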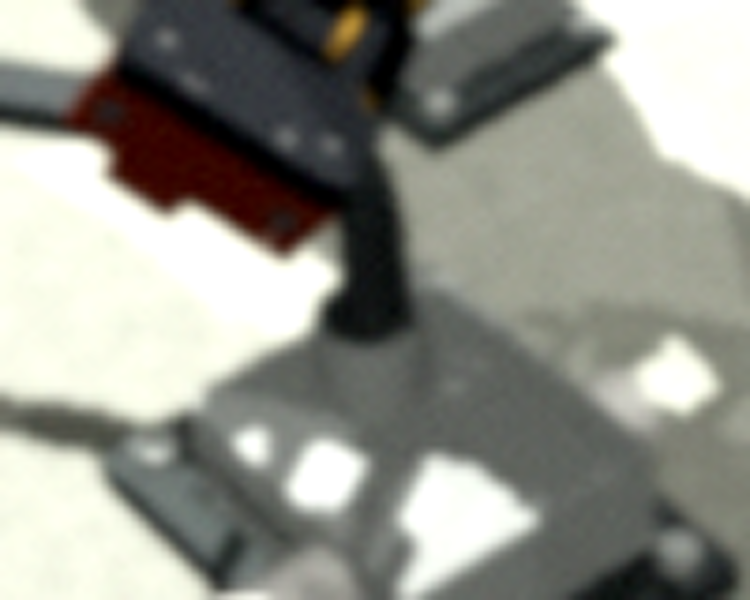

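View pics/side12c.png

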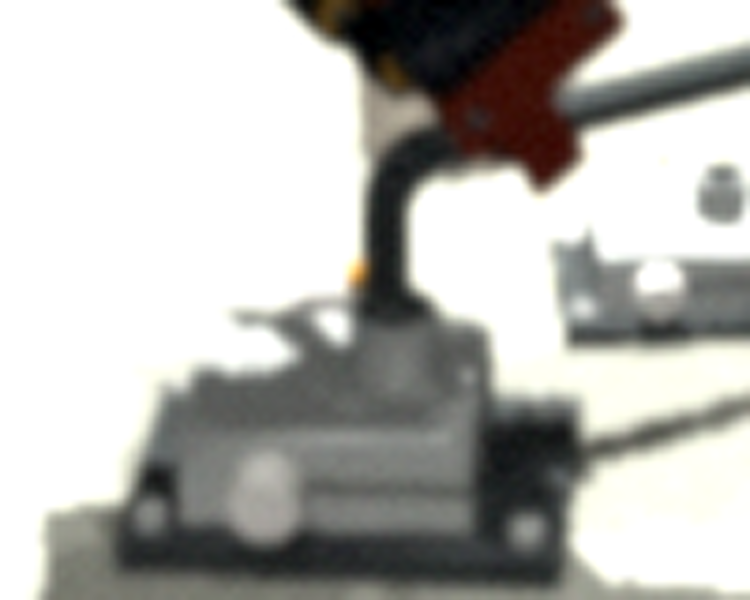

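```bash
python3 -m handwheel '[[[0,0,0],[0.4,2,-2],0],[[0,0.006,-0.003],[0.6,3.3,-1],0],[[0,0,0],[0.6,3,-0.8],0],[[0,0,0],[0,0,0],0],[[0,0,0],[0,0,0],0],[[0,0,0],[0,0,0],0],[[0,0,0],[0,0,0],0],[[0,0,0],[0,0,0],0],[[0,0,0],[0,0,0],0],[[0,0,0],[0,0,0],0]]'
python3 - <<'E'
from h import *; from kin import *
o=st(); tip,bend=pred(o); p1,T1=seat(226.9,0); plan(p1,T1)
for n in ['wrist','scene','side']:
    p=snap(n,n+'13.png'); u=proj(p,[tip])[0].astype(int); c0=u-[50,40]
    im=p['pixels'][c0[1]:c0[1]+80,c0[0]:c0[0]+100,::-1]
    im=np.clip((im.astype(float)-30)*1.8,0,255).astype(np.uint8)
    print(n,'tip,S in crop',((proj(p,[tip,S])-c0+.5)*7.5-.5).round().tolist())
    cv2.imwrite('pics/'+n+'13c.png',cv2.resize(im,None,fx=7.5,fy=7.5,interpolation=cv2.INTER_CUBIC))
E
```

```text
t: 22.83
ee_pos: [516.0, -74.4, 133.8]
orientation: [2.426, -0.96, -0.271]
ft_force: [-0.3, 0.6, -3.5]
width: 16.8
t 22.8333 q [ 0.049  0.607  1.707 -0.397  1.271  1.008] pos [516.  -74.4 133.8] w 16.78421665646895 F [-0.3  0.6 -3.5] M [ 0.46 -0.46  0.01]
[[ 0.73  -0.581 -0.36 ]
 [-0.684 -0.618 -0.388]
 [ 0.003  0.529 -0.849]]
tip-S [ 0.2 -1.1 12.7] long dir deg 226.9 droop -0.2 short tilt [ 0.004 -0.    -1.   ]
shift [-0.8 -7.3 10.3] turn [-0.003 -0.002 -0.002]
wrist tip,S in crop [[379.0, 305.0], [363.0, 173.0]]
scene tip,S in crop [[381.0, 304.0], [388.0, 337.0]]
side tip,S in crop [[380.0, 309.0], [380.0, 344.0]]
```

View pics/scene13c.png

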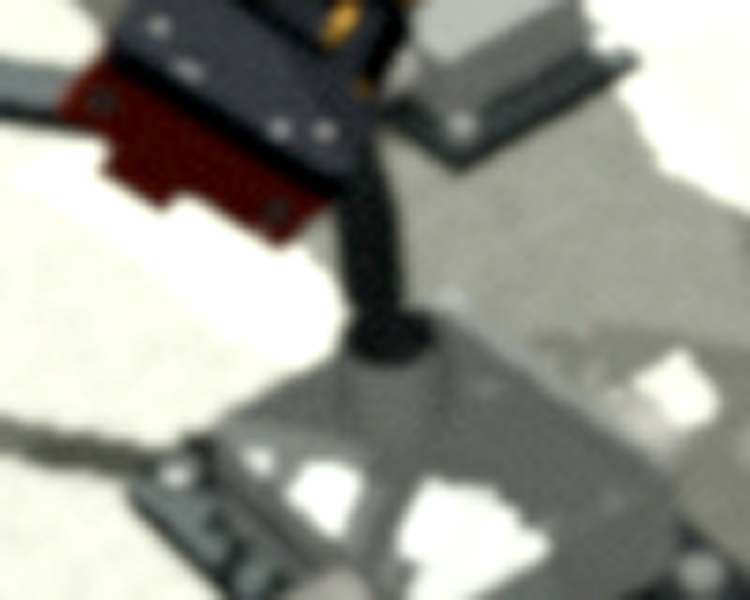

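View pics/side13c.png

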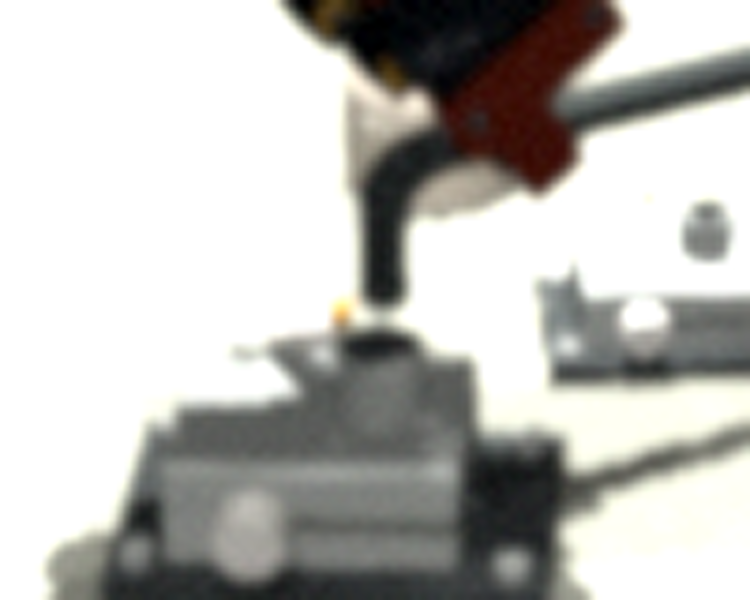

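View pics/wrist13c.png

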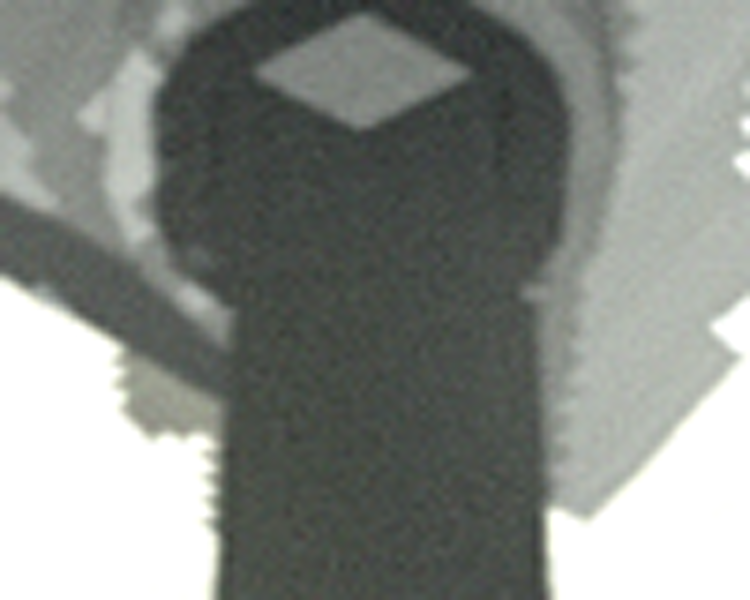

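```bash
python3 -m handwheel '[[[0,0,0],[-0.4,-1,1.6],0],[[0,0,0],[-0.4,-1.5,2],0],[[0,0,0],[0,-1.5,2],0],[[0,0,0],[0,-1.5,2],0],[[0,0,0],[0,-1.5,2],0],[[0,0,0],[0,0,0],0],[[0,0,0],[0,0,0],0],[[0,0,0],[0,0,0],0],[[0,0,0],[0,0,0],0],[[0,0,0],[0,0,0],0]]'
python3 - <<'E'
from h import *; from kin import *
o=st(); tip,bend=pred(o); p1,T1=seat(226.9,0); plan(p1,T1)
E
```

```text
t: 23.82
ee_pos: [515.9, -73.0, 120.0]
orientation: [2.425, -0.96, -0.272]
ft_force: [0.1, 0.4, -4.7]
width: 16.6
t 23.8167 q [ 0.051  0.628  1.71  -0.399  1.25   1.019] pos [515.9 -73.  120. ] w 16.613542375294042 F [ 0.1  0.4 -4.7] M [ 0.51 -0.51 -0.05]
[[ 0.73  -0.581 -0.361]
 [-0.684 -0.618 -0.388]
 [ 0.002  0.53  -0.848]]
tip-S [-0.   0.3 -1.1] long dir deg 226.9 droop -0.1 short tilt [ 0.003 -0.    -1.   ]
shift [ 0.3  0.7 -0.9] turn [-0.002 -0.002 -0.002]
```

```bash
python3 -m handwheel '[[[0,0,0],[0,-0.8,1.3],0],[[0,0,0],[0,-0.8,1.3],0],[[0,0,0],[0,-0.8,1.3],0],[[0,0,0],[0,-0.8,1.3],0],[[0,0,0],[0,0,0],0],[[0,0,0],[0,0,0],0],[[0,0,0],[0,0,0],0],[[0,0,0],[0,0,0],0],[[0,0,0],[0,0,0],0],[[0,0,0],[0,0,0],0]]'
python3 - <<'E'
from h import *; from kin import *
o=st(); tip,bend=pred(o); p1,T1=seat(226.9,0); plan(p1,T1)
E
```

```text
t: 24.65
ee_pos: [516.2, -73.5, 115.8]
orientation: [2.424, -0.96, -0.27]
ft_force: [-2.0, -0.1, 1.0]
width: 16.9
t 24.65 q [ 0.051  0.634  1.711 -0.402  1.244  1.023] pos [516.2 -73.5 115.8] w 16.88104971293463 F [-2.  -0.1  1. ] M [ 0.37 -0.13 -0.06]
[[ 0.73  -0.581 -0.36 ]
 [-0.684 -0.617 -0.389]
 [ 0.004  0.53  -0.848]]
tip-S [ 0.4 -0.4 -5.3] long dir deg 226.8 droop -0.1 short tilt [ 0.004 -0.002 -1.   ]
shift [-0.3  2.8 -4.6] turn [-0.001 -0.003 -0.003]
```

```bash
python3 -m handwheel '[[[0,0,0],[-0.7,0.6,0.4],0],[[0,0,0],[0,0,0],0],[[0,0,0],[0,-0.5,0.8],0],[[0,0,0],[0,-0.5,0.8],0],[[0,0,0],[0,0,0],0],[[0,0,0],[0,0,0],0],[[0,0,0],[0,0,0],0],[[0,0,0],[0,0,0],0],[[0,0,0],[0,0,0],0],[[0,0,0],[0,0,0],0]]'
python3 - <<'E'
from h import *; from kin import *
o=st(); tip,bend=pred(o)
E
```

```text
t: 25.48
ee_pos: [516.1, -72.8, 111.9]
orientation: [2.427, -0.961, -0.268]
ft_force: [1.5, 0.8, -3.6]
width: 16.5
t 25.4833 q [ 0.052  0.639  1.713 -0.401  1.235  1.025] pos [516.1 -72.8 111.9] w 16.5157546539948 F [ 1.5  0.8 -3.6] M [ 0.55 -0.63 -0.02]
[[ 0.73  -0.582 -0.358]
 [-0.683 -0.619 -0.388]
 [ 0.004  0.528 -0.85 ]]
tip-S [ 0.4  0.5 -9. ] long dir deg 226.9 droop -0.3 short tilt [ 0.006  0.    -1.   ]
```

```bash
python3 -m handwheel '[[[0,0,0],[0,-0.6,1],0],[[0,0,0],[0,-0.6,1],0],[[0,0,0],[0,-0.6,1],0],[[0,0,0],[0,0,0],0],[[0,0,0],[0,-0.6,1],0],[[0,0,0],[0,-0.6,1],0],[[0,0,0],[0,0,0],0],[[0,0,0],[0,0,0],0],[[0,0,0],[0,0,0],0],[[0,0,0],[0,0,0],0]]'
python3 - <<'E'
from h import *; from kin import *
o=st(); tip,bend=pred(o)
E
```

```text
t: 26.32
ee_pos: [516.3, -72.7, 105.4]
orientation: [2.428, -0.961, -0.268]
ft_force: [0.2, 0.2, -4.5]
width: 16.8
t 26.3167 q [ 0.052  0.648  1.714 -0.403  1.224  1.03 ] pos [516.3 -72.7 105.4] w 16.81666900443653 F [ 0.2  0.2 -4.5] M [ 0.6  -0.52 -0.  ]
[[ 0.73  -0.583 -0.357]
 [-0.683 -0.619 -0.387]
 [ 0.005  0.527 -0.85 ]]
tip-S [  0.6   0.6 -15.5] long dir deg 226.9 droop -0.3 short tilt [ 0.007  0.001 -1.   ]
```

Sliding in freely, unloaded. Continue to the floor.

```bash
python3 -m handwheel '[[[0,0,0],[0,-0.6,1],0],[[0,0,0],[0,-0.6,1],0],[[0,0,0],[0,-0.6,1],0],[[0,0,0],[0,-0.6,1],0],[[0,0,0],[0,-0.6,1],0],[[0,0,0],[0,0,0],0],[[0,0,0],[0,0,0],0],[[0,0,0],[0,0,0],0],[[0,0,0],[0,0,0],0],[[0,0,0],[0,0,0],0]]'
python3 - <<'E'
from h import *; from kin import *
o=st(); tip,bend=pred(o)
for n in ['scene','side']:
    p=snap(n,n+'14.png'); u=proj(p,[tip])[0].astype(int); c0=u-[60,50]
    im=p['pixels'][c0[1]:c0[1]+80,c0[0]:c0[0]+100,::-1]
    cv2.imwrite('pics/'+n+'14c.png',cv2.resize(im,None,fx=7.5,fy=7.5,interpolation=cv2.INTER_CUBIC))
E
```

```text
t: 27.15
ee_pos: [516.5, -72.6, 99.0]
orientation: [2.428, -0.961, -0.267]
ft_force: [1.2, 1.3, -3.5]
width: 16.8
t 27.15 q [ 0.052  0.658  1.715 -0.404  1.214  1.034] pos [516.5 -72.6  99. ] w 16.76614570000686 F [ 1.2  1.3 -3.5] M [ 0.67 -0.55 -0.06]
[[ 0.73  -0.583 -0.357]
 [-0.683 -0.619 -0.387]
 [ 0.005  0.527 -0.85 ]]
tip-S [  0.8   0.7 -21.8] long dir deg 226.9 droop -0.3 short tilt [ 0.007  0.001 -1.   ]
```

View pics/side14c.png

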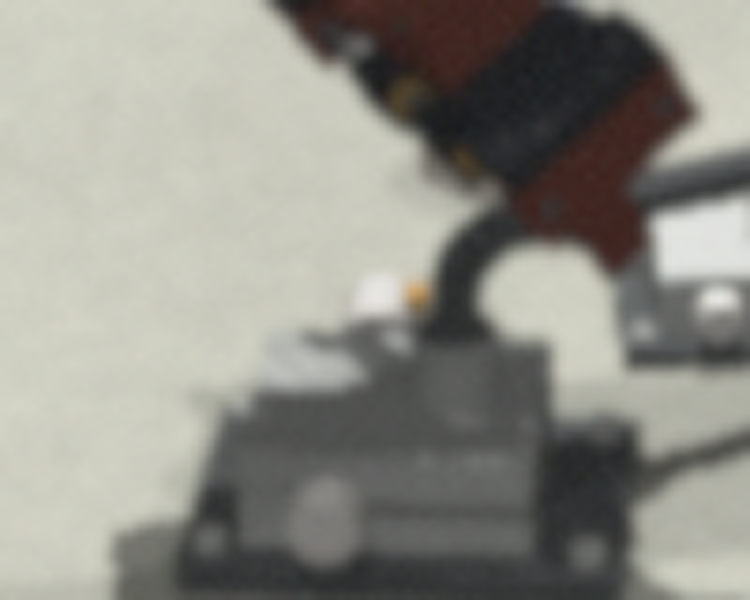

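```bash
python3 -m handwheel '[[[0,-0.01,0.017],[-1.2,0,0],0],[[0,-0.021,0.034],[-2.4,0,0],0],[[0,-0.021,0.034],[-2.4,0,0],0],[[0,-0.021,0.034],[-2.4,0,0],0],[[0,-0.021,0.034],[-2.4,0,0],0],[[0,-0.021,0.034],[-2.4,0,0],0],[[0,0,0],[0,0,0],0],[[0,0,0],[0,0,0],0],[[0,0,0],[0,0,0],0],[[0,0,0],[0,0,0],0]]'
python3 - <<'E'
from h import *; from kin import *
o=st(); tip,bend=pred(o)
T=R.from_rotvec(o['orientation']).as_matrix(); print('F tool',T.T@o['ft_force'],'down in tool',(T.T@[0,0,-1]).round(3))
E
```

```text
t: 28.08
ee_pos: [508.5, -62.7, 99.2]
orientation: [2.313, -1.253, -0.347]
ft_force: [1.2, 0.7, -3.6]
width: 16.5
t 28.0833 q [ 0.021  0.673  1.68  -0.3    1.281  1.173] pos [508.5 -62.7  99.2] w 16.503918122472733 F [ 1.2  0.7 -3.6] M [ 0.53 -0.56  0.52]
[[ 0.548 -0.714 -0.436]
 [-0.837 -0.463 -0.293]
 [ 0.007  0.525 -0.851]]
tip-S [  1.8  -0.1 -21.6] long dir deg 213.2 droop -0.4 short tilt [ 0.01  -0.002 -1.   ]
F tool [ 0.03338086 -3.08970135  2.27288672] down in tool [-0.007 -0.525  0.851]
```

```bash
python3 -m handwheel '[[[0,-0.021,0.034],[-2.4,0,0],0],[[0,-0.021,0.034],[-2.4,0,0],0],[[0,-0.021,0.034],[-2.4,0,0],0],[[0,-0.021,0.034],[-2.4,0,0],0],[[0,-0.021,0.034],[-2.4,0,0],0],[[0,-0.021,0.034],[-2.4,0,0],0],[[0,-0.021,0.034],[-2.4,0,0],0],[[0,-0.021,0.034],[-2.4,0,0],0],[[0,0,0],[0,0,0],0],[[0,0,0],[0,0,0],0]]'
python3 - <<'E'
from h import *; from kin import *
o=st(); tip,bend=pred(o)
T=R.from_rotvec(o['orientation']).as_matrix(); print('F tool',T.T@o['ft_force'],'down in tool',(T.T@[0,0,-1]).round(3))
p=snap('wrist','wrist15.png')
E
```

```text
t: 28.92
ee_pos: [500.5, -44.8, 99.3]
orientation: [2.087, -1.66, -0.46]
ft_force: [1.7, 2.2, -3.4]
width: 16.8
t 28.9167 q [-0.028  0.688  1.647 -0.145  1.344  1.388] pos [500.5 -44.8  99.3] w 16.787483336450236 F [ 1.7  2.2 -3.4] M [ 0.54 -0.77  0.52]
[[ 0.227 -0.83  -0.509]
 [-0.974 -0.189 -0.127]
 [ 0.009  0.524 -0.852]]
tip-S [  1.9  -1.2 -21.4] long dir deg 193.1 droop -0.5 short tilt [ 0.01  -0.007 -1.   ]
F tool [-1.8126493  -3.62552259  1.70995943] down in tool [-0.009 -0.524  0.852]
```

View pics/wrist15.png

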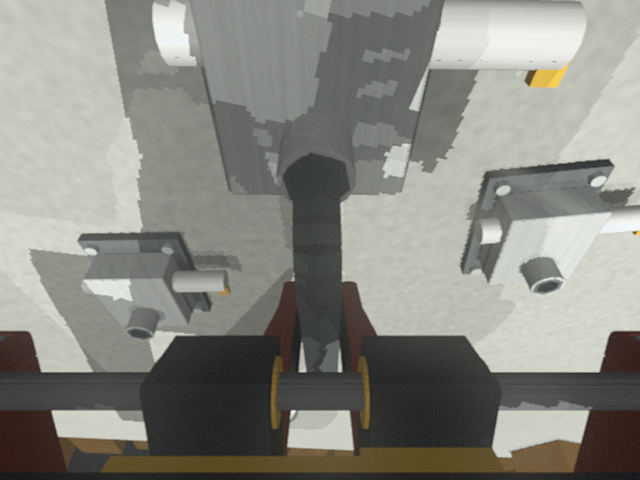

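```bash
python3 -m handwheel '[[[0,-0.016,0.026],[-1.8,0,0],0],[[0,-0.016,0.026],[-1.8,0,0],0],[[0,-0.016,0.026],[-1.8,0,0],0],[[0,-0.016,0.026],[-1.8,0,0],0],[[0,-0.016,0.026],[-1.8,0,0],0],[[0,-0.016,0.026],[-1.8,0,0],0],[[0,-0.016,0.026],[-1.8,0,0],0],[[0,-0.016,0.026],[-1.8,0,0],0],[[0,0,0],[0,0,0],0],[[0,0,0],[0,0,0],0]]'
python3 - <<'E'
from h import *; from kin import *
o=st(); tip,bend=pred(o)
T=R.from_rotvec(o['orientation']).as_matrix(); print('F tool',T.T@o['ft_force'],'down in tool',(T.T@[0,0,-1]).round(3))
E
```

```text
t: 29.8
ee_pos: [498.7, -29.4, 99.2]
orientation: [1.869, -1.952, -0.54]
ft_force: [1.8, 1.0, -4.2]
width: 17.0
t 29.8 q [-0.069  0.691  1.64  -0.024  1.361  1.557] pos [498.7 -29.4  99.2] w 17.000780262284813 F [ 1.8  1.  -4.2] M [ 0.3  -0.81  0.59]
[[-0.041 -0.852 -0.522]
 [-0.999  0.04   0.013]
 [ 0.01   0.522 -0.853]]
tip-S [  1.6  -1.6 -21.3] long dir deg 177.7 droop -0.6 short tilt [ 0.01 -0.01 -1.  ]
F tool [-1.15478958 -3.64962189  2.67881588] down in tool [-0.01  -0.522  0.853]
```

```bash
python3 -m handwheel '[[[0,-0.016,0.026],[-1.8,0,0],0],[[0,-0.016,0.026],[-1.8,0,0],0],[[0,-0.016,0.026],[-1.8,0,0],0],[[0,-0.016,0.026],[-1.8,0,0],0],[[0,-0.016,0.026],[-1.8,0,0],0],[[0,0,0],[0,0,0],0],[[0,0,0],[0,0,0],0],[[0,0,0],[0,0,0],0],[[0,0,0],[0,0,0],0],[[0,0,0],[0,0,0],0]]'
python3 - <<'E'
from h import *; from kin import *
o=st(); tip,bend=pred(o)
T=R.from_rotvec(o['orientation']).as_matrix(); print('F tool',T.T@o['ft_force'],'down in tool',(T.T@[0,0,-1]).round(3))
E
```

```text
t: 30.63
ee_pos: [499.7, -19.7, 99.2]
orientation: [1.714, -2.123, -0.588]
ft_force: [2.2, 0.1, -3.8]
width: 17.1
t 30.6333 q [-0.094  0.689  1.642  0.053  1.357  1.663] pos [499.7 -19.7  99.2] w 17.089662764203986 F [ 2.2  0.1 -3.8] M [ 0.07 -0.75  0.58]
[[-0.208 -0.834 -0.512]
 [-0.978  0.182  0.1  ]
 [ 0.01   0.521 -0.853]]
tip-S [  1.3  -1.7 -21.3] long dir deg 168.0 droop -0.7 short tilt [ 0.009 -0.012 -1.   ]
F tool [-0.60149948 -3.75641651  2.15204239] down in tool [-0.01  -0.521  0.853]
```

```bash
python3 -m handwheel '[[[0,-0.016,0.026],[-1.8,0,0],0],[[0,-0.016,0.026],[-1.8,0,0],0],[[0,-0.016,0.026],[-1.8,0,0],0],[[0,-0.016,0.026],[-1.8,0,0],0],[[0,0,0],[0,0,0],0],[[0,0,0],[0,0,0],0],[[0,0,0],[0,0,0],0],[[0,0,0],[0,0,0],0],[[0,0,0],[0,0,0],0],[[0,0,0],[0,0,0],0]]'
python3 - <<'E'
from h import *; from kin import *
o=st(); tip,bend=pred(o)
T=R.from_rotvec(o['orientation']).as_matrix(); print('F tool',T.T@o['ft_force'],'down in tool',(T.T@[0,0,-1]).round(3))
import pickle
p=snap('wrist','wrist16.png');pickle.dump(p,open('w16.pkl','wb')); print(proj(p,[S]))
snap('scene','scene16.png');snap('side','side16.png')
E
```

```text
t: 31.47
ee_pos: [501.7, -12.4, 99.2]
orientation: [1.58, -2.252, -0.623]
ft_force: [1.7, 0.1, -4.9]
width: 16.9
t 31.4667 q [-0.114  0.686  1.649  0.113  1.346  1.748] pos [501.7 -12.4  99.2] w 16.92067402703068 F [ 1.7  0.1 -4.9] M [-0.12 -0.75  0.68]
[[-0.337 -0.802 -0.493]
 [-0.941  0.293  0.167]
 [ 0.01   0.52  -0.854]]
tip-S [  1.1  -2.  -21.2] long dir deg 160.3 droop -0.7 short tilt [ 0.009 -0.014 -1.   ]
F tool [-0.69990092 -3.85200407  3.36929158] down in tool [-0.01  -0.52   0.854]
[[317.24928376 181.11231868]]
```

View pics/wrist16.png

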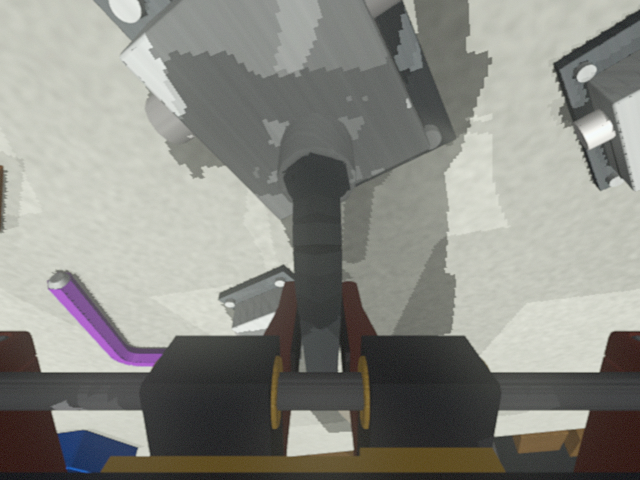

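```bash
python3 -m handwheel '[[[0,-0.016,0.026],[-1.8,0,0],0],[[0,-0.016,0.026],[-1.8,0,0],0],[[0,-0.016,0.026],[-1.8,0,0],0],[[0,0,0],[0,0,0],0],[[0,0,0],[0,0,0],0],[[0,0,0],[0,0,0],0],[[0,0,0],[0,0,0],0],[[0,0,0],[0,0,0],0],[[0,0,0],[0,0,0],0],[[0,0,0],[0,0,0],0]]'
python3 - <<'E'
from h import *; from kin import *
o=st(); tip,bend=pred(o)
T=R.from_rotvec(o['orientation']).as_matrix(); print('F tool',T.T@o['ft_force'])
import pickle
p=snap('wrist','wrist17.png')
a=cv2.imread('pics/wrist16.png')[100:440,220:420];b=cv2.imread('pics/wrist17.png')[100:440,220:420]
cv2.imwrite('pics/cmp.png',cv2.resize(np.hstack([a,b]),None,fx=1.7,fy=1.7))
E
```

```text
t: 32.45
ee_pos: [503.2, -8.8, 99.2]
orientation: [1.475, -2.341, -0.645]
ft_force: [0.9, -1.5, -3.1]
width: 17.2
t 32.45 q [-0.13   0.682  1.656  0.154  1.333  1.81 ] pos [503.2  -8.8  99.2] w 17.180247507799272 F [ 0.9 -1.5 -3.1] M [-0.47 -0.55  1.16]
[[-0.428 -0.769 -0.474]
 [-0.904  0.372  0.212]
 [ 0.013  0.519 -0.854]]
tip-S [  0.3  -3.8 -21.2] long dir deg 154.7 droop -0.8 short tilt [ 0.007 -0.018 -1.   ]
F tool [ 0.89455463 -2.86669805  1.9290196 ]
```

View pics/cmp.png

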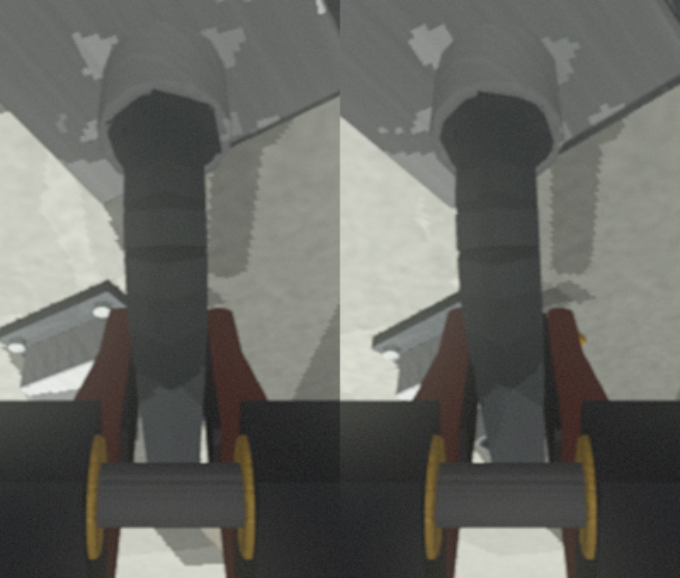

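```bash
python3 -m handwheel '[[[0,0,0],[-1.5,0,0],0],[[0,0,0],[-1.5,0,0],0],[[0,0,0],[-1.5,0,0],0],[[0,0,0],[-1.5,0,0],0],[[0,0,0],[-1.5,0,0],0],[[0,0,0],[-1.5,0,0],0],[[0,0,0],[-1.5,0,0],0],[[0,0,0],[-1.5,0,0],0],[[0,0,0],[-1.5,0,0],0],[[0,0,0],[-1.5,0,0],0]]'
python3 - <<'E'
from h import *; from kin import *
o=st(); tip,bend=pred(o)
T=R.from_rotvec(o['orientation']).as_matrix(); print('F tool',T.T@o['ft_force'])
import pickle
p=snap('wrist','wrist18.png'); pickle.dump(p,open('w18.pkl','wb'))
u=proj(p,[S])[0].astype(int); print(u)
c0=[u[0]-50,u[1]-40]; print(c0)
im=p['pixels'][c0[1]:c0[1]+80,c0[0]:c0[0]+100,::-1]
im=np.clip((im.astype(float)-30)*1.8,0,255).astype(np.uint8)
cv2.imwrite('pics/wrist18c.png',cv2.resize(im,None,fx=7.5,fy=7.5,interpolation=cv2.INTER_CUBIC))
for n in ['scene','side']:
    p=snap(n,n+'18.png')
    for d in ctrl.spot_point(p,'key_long_tip'):
        w=c2w(p,d['position']); print(round(d['score'],2),np.round(w,1),np.degrees(np.arctan2(w[1]+30.7,w[0]-555.9))%360)
E
```

```text
t: 33.33
ee_pos: [503.6, -7.5, 99.1]
orientation: [1.468, -2.322, -0.624]
ft_force: [-1.6, -10.5, -1.0]
width: 16.9
t 33.3333 q [-0.117  0.687  1.648  0.135  1.345  1.83 ] pos [503.6  -7.5  99.1] w 16.903129215125603 F [ -1.6 -10.5  -1. ] M [-1.31 -0.19  1.57]
[[-0.419 -0.766 -0.488]
 [-0.907  0.376  0.19 ]
 [ 0.038  0.522 -0.852]]
tip-S [  0.3  -3.  -21.4] long dir deg 155.2 droop -0.6 short tilt [-0.006 -0.039 -0.999]
F tool [10.14325981 -3.2584729  -0.38337638]
[315 181]
[np.int64(265), np.int64(141)]
0.92 [589.8 396.4  10.2] 85.46143308267288
0.73 [487.4 223.3   9.8] 105.08290660626628
0.85 [594.5 397.5   8.6] 84.84339226221643
0.68 [490.2 220.2  10. ] 104.66829852820806
0.57 [414.9  30.8 109.5] 156.4512760561238
```

View pics/wrist18c.png

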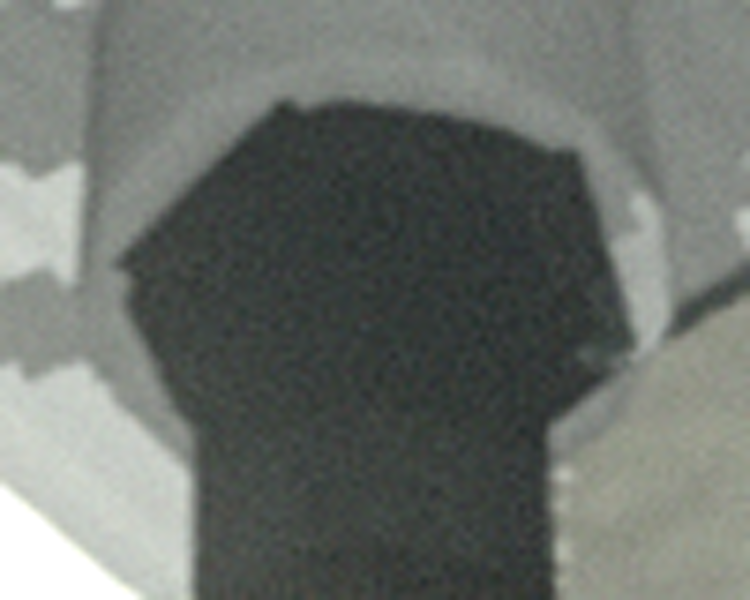

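View pics/scene18.png

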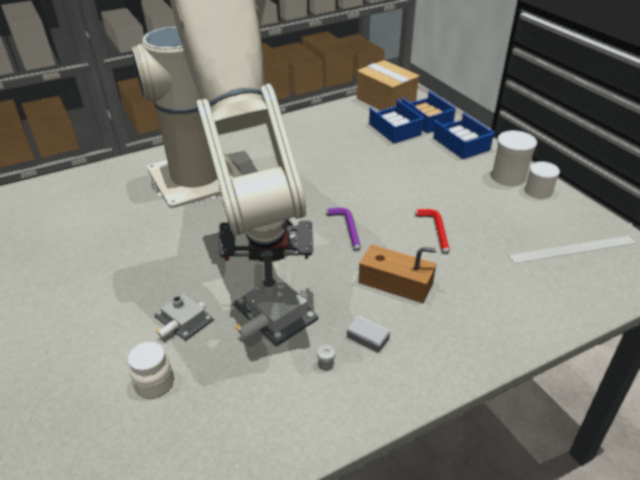

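Run:
```python
from h import *; from kin import *
import pickle
p=pickle.load(open('w18.pkl','rb'))
W=plane(p,(np.array([[285,100],[120,265],[575,150],[635,345]])+.5)/7.5-.5+[265,141],76)[:,:2]
a=np.degrees(np.arctan2(*(W-S[:2]).T[::-1])); print(W.round(1),a,a%60, np.linalg.norm(W-S[:2],axis=1))
best=None
for ph in np.radians(np.arange(0,60,5)):
  def f(x):
    H=np.array([x[:2]+14.05*np.array([np.cos(x[2]+k*np.pi/3),np.sin(x[2]+k*np.pi/3)]) for k in range(6)])
    return np.concatenate([H[np.argmin(np.linalg.norm(H-w,axis=1))]-w for w in W])
  s=least_squares(f,[555.9,-30.7,ph],diff_step=1e-4)
  if best is None or s.cost<best.cost: best=s
print(best.x[:2],np.degrees(best.x[2])%60,best.cost)
```

```text
[[569.6 -31.7]
 [564.4 -19.6]
 [560.6 -43.4]
 [547.5 -41.5]] [  -4.31376028   52.5454346   -69.82591344 -127.73229477] [55.68623972 52.5454346  50.17408656 52.26770523] [13.74361759 13.99740875 13.51194753 13.67330894]
[555.70874515 -30.34065636] 52.37523381984855 0.3962161454711767
```

Run:
```python
import cv2,numpy as np
ims=[]
for n,(cx,cy) in (('15',(317,180)),('16',(317,181)),('17',(316,181)),('18',(315,181))):
    im=cv2.imread(f'pics/wrist{n}.png')[cy-45:cy+45,cx-55:cx+55]
    im=np.clip((im.astype(float)-30)*2,0,255).astype(np.uint8)
    ims.append(cv2.resize(im,None,fx=3.6,fy=3.3,interpolation=cv2.INTER_CUBIC))
cv2.imwrite('pics/cmp2.png',np.vstack([np.hstack(ims[:2]),np.hstack(ims[2:])]))
```

```text
(no output)
```

View pics/cmp2.png

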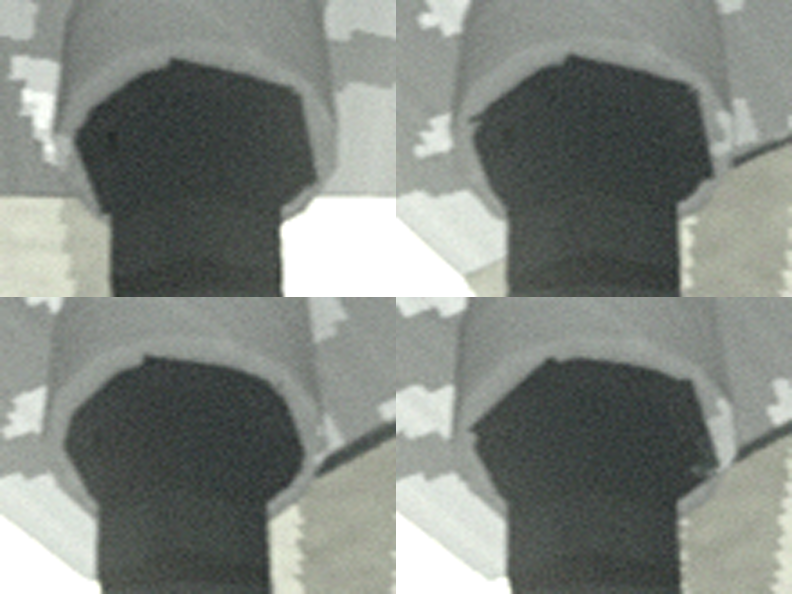

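```bash
python3 -m handwheel '[[[0,0.01,-0.02],[0.8,0,0],0],[[0,0.01,-0.02],[0.8,0,0],0],[[0,0,0],[0,0,0],0],[[0,0,0],[0,0,0],0.7],[[0,0,0],[0,0,0],0.7],[[0,0,0],[0,0,0],0.7],[[0,0,0],[0,0,0],0.7],[[0,0,0],[0,0,0],0.7],[[0,0,0],[0,0,0],0.7],[[0,0,0],[0,0,0],0.7]]'
python3 - <<'E'
from h import *; from kin import *
o=st()
p=snap('wrist','wrist19.png')
E
```

```text
t: 34.42
ee_pos: [502.7, -6.5, 100.7]
orientation: [1.511, -2.287, -0.625]
ft_force: [0.6, 0.1, 0.1]
width: 59.4
t 34.4167 q [-0.11   0.688  1.644  0.126  1.354  1.803] pos [502.7  -6.5 100.7] w 59.42858774553046 F [0.6 0.1 0.1] M [-0.05 -0.3  -0.04]
[[-0.384 -0.779 -0.496]
 [-0.923  0.342  0.178]
 [ 0.031  0.526 -0.85 ]]
```

View pics/wrist19.png

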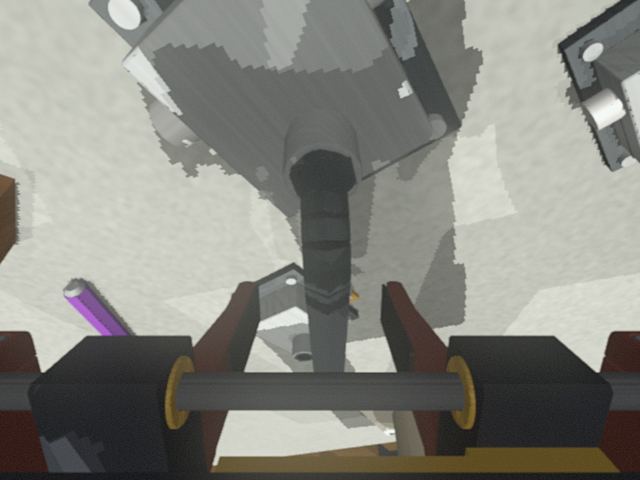

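```bash
python3 -m handwheel '[[[0,0,0],[0,0,-8],0.9],[[0,0,0],[0,0,-15],0.9],[[0,0,0],[0,0,-20],0.9],[[0,0,0],[0,0,-20],0.9],[[0,0,0],[0,0,-20],0.9],[[0,0,0],[0,0,-20],0.9],[[0,0,0],[0,0,-15],0.9],[[0,0,0],[0,0,0],0.9],[[0,0,0],[0,0,0],0.9],[[0,0,0],[0,0,0],0.9]]'
python3 - <<'E'
from h import *; from kin import *
o=st()
for n in ['wrist','scene','side']:
    p=snap(n,n+'20.png')
    for q in ('key_short_tip','key_grip','key_long_tip','small_key','jar','insert_case','collet'):
      for d in ctrl.spot_point(p,q):
        w=c2w(p,d['position']); 
        if w[1]<190 or q=='small_key': print(n,q,round(d['score'],2),np.round(w,1), np.degrees(np.arctan2(w[1]+30.7,w[0]-555.9)).round(1)%360)
E
```

```text
t: 35.3
ee_pos: [564.5, -29.0, 208.4]
orientation: [1.509, -2.287, -0.626]
ft_force: [0.0, -0.6, -0.1]
width: 79.0
t 35.3 q [-0.132  0.631  1.445  0.112  1.611  1.817] pos [564.5 -29.  208.4] w 78.96779762747458 F [ 0.  -0.6 -0.1] M [-0.01 -0.19 -0.01]
[[-0.385 -0.778 -0.497]
 [-0.922  0.343  0.178]
 [ 0.032  0.527 -0.849]]
wrist key_grip 0.63 [520.6 -12.7 106.9] 153.0
wrist key_long_tip 0.55 [413.4  28.2 107.8] 157.6
scene key_short_tip 0.61 [562.2 -26.2  54.5] 35.3
scene key_grip 0.72 [517.7 -16.3 107.4] 159.3
scene key_grip 0.26 [413.7  23.6 105.2] 159.1
scene key_long_tip 0.6 [412.6  24.2 105.2] 159.0
scene small_key 0.56 [652.4 267.9 115.8] 72.1
scene jar 0.81 [ 621.8 -297.3   -5.1] 283.9
scene insert_case 0.73 [725.  105.9  -1.5] 38.9
scene insert_case 0.71 [557.3 -29.7  78.8] 35.4
scene collet 0.82 [743.7  -3.3   0.9] 8.3
side key_short_tip 0.92 [553.7 -31.3  55.5] 196.4
side key_grip 0.62 [519.1 -15.4 114.8] 157.4
side key_long_tip 0.9 [413.5  23.2 106.9] 159.3
side small_key 0.58 [656.2 266.3 115.2] 71.3
side jar 0.72 [ 6.23e+02 -2.97e+02 -4.00e-01] 284.1
side insert_case 0.9 [721.8 105.9   4.9] 39.5
side collet 0.44 [743.3  -5.3   3. ] 7.7
```

View pics/wrist20.png

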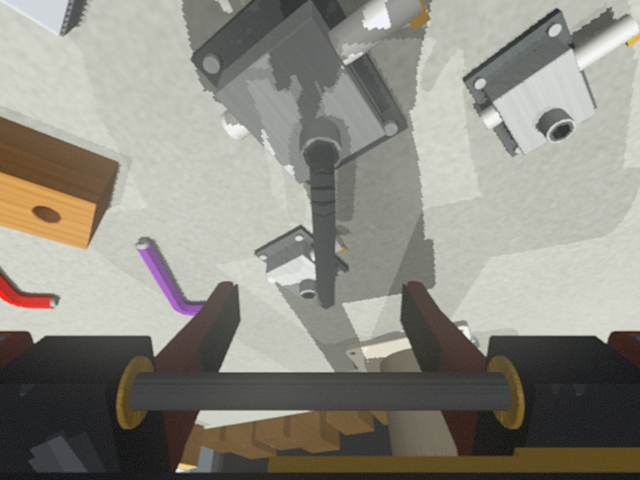

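View pics/side20.png

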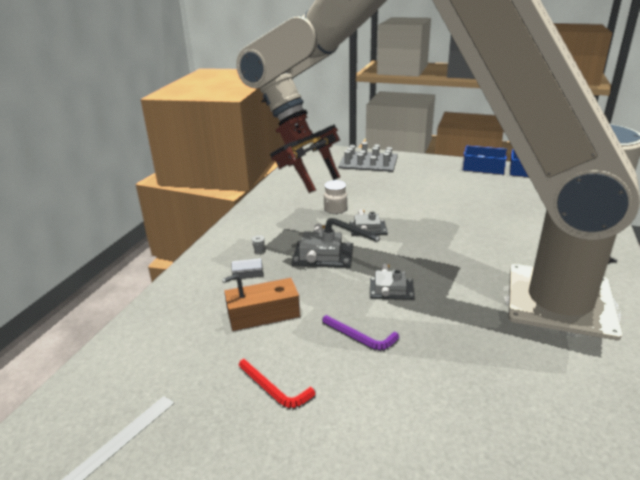

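```bash
python3 -c "
from h import *
print(ctrl.close_job()); st()"
```

```text
the job is handed in; nothing more can be done
None
the job is handed in; nothing more can be done
```

The large hex key is in the clamp screw's socket, the screw is turned clockwise to what I judge to be its stop, the key is released, and the job is handed in (35 s of the 72 s used). No verdict was reported.

**What I did:** I took the key out of the stand by its long arm, turned it over and lowered its short arm into the socket. The first try jammed after a few millimetres and the key turned about 12° in the jaws. I lifted it out, measured the socket's angle again (about 4° off my first reading), and it then went in under light force. I turned the tool about 1.2 rad, eased the load, let go and backed away.

**Last checks:**
- **Depth:** in the final pictures the short arm's tip is about 21 mm down in the socket. Horizontally, one camera puts it within about 2 mm of the axis. The other is about 8 mm off, so it disagrees with the 5 mm limit.
- **Tightness:** turning took about 0.5–0.7 N m. At the end the screw took roughly 2 N m and no longer moved.
- **Screw angle:** I couldn't read the joint directly. Pictures of the hexagon give a turn of about 0.95 rad, and the key's direction less the play gives about 1.05 rad. Either fits a stop at 1.40, but they differ by 0.1 rad, so the stop rests mainly on the torque rise.
- **Other things:** the small key, jar, insert case and collet show no shift beyond the detection error of about 4 mm. After release there was no load on the wrist.

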